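# Clear the labeller's catch tray into the tote, latch it and book it out

## Robot

A 6-joint arm with a two-finger parallel gripper is mounted at the origin on a cart in front of the work surface, level with it; the furniture and walls round the work are solid. World frame = base frame: x ahead of the robot, y to its left, z up, the work surface at z = 0. Lengths are in m, angles in degrees, forces in N, time in s.
With the tool pointing down it reaches from about 0.375 to 0.9 m from the base axis. Payload 3.1 kg.
Tool frame: the origin (TCP) lies midway between the tips of the shut fingers; the grasp point (between the pads) lies bot.hold_point_z behind it (bot.hold_point_z is the distance from the TCP to the grasp point, in m); z points along the fingers, y is the direction in which the jaws open and shut (so a half turn about z gives the same grasp; the last joint's range is limited). The gripper opens to 87 mm and grips with 3 to 60 N. Pads are 19 mm wide; open, the fingers measure 117 mm over their backs; the gripper's body (75 mm by 190 mm) begins 51 mm behind the grasp point.
Start: joints at [66.205, 30.224, 82.088, -0, 67.689, -10.227], TCP at [0.147, 0.608, 0.223] pointing down, gripper open.
Joint ranges: [-176.69, 176.69], [-43.24, 126.21], [12.49, 139.97], [-82, 262], [0, 151.66], [-163.58, 163.58]. Speed limits (degrees/s): [159.86, 159.86, 180, 180, 180, 180].

## Interface

Orientations are given as a 3x3 rotation matrix whose columns are the frame's x, y, z axes.
In Python, from rig import bot, vision, order gives the robot as it stands. The module is installed in compiled form; this text tells all that it offers.
- The arm moves only by the tool move_arm, never from a script. Its argument "moves" is a list of rows, each an object of numbers: "hand": the finger opening in mm, from 0 to 87; "x", "y", "z": the shift along the tool's x, y, z in units of 25 mm (1.0 is 25 mm); "wx", "wy", "wz": the turn, a rotation vector about the tool's x, y, z in degrees. In form: [{"hand": .., "x": .., "y": .., "z": .., "wx": .., "wy": .., "wz": ..}, ...]. A call has 1 to 20 rows; each row shifts and turns the commanded pose from where the row before left it, along the tool's axes as they then stand; what a row does not reach is not made up. A row lasts 1/10 s, in which the tool goes at most 50 mm and 8.59 degrees, less where a joint would pass 70% of its speed; a pose out of reach is approached as far as the arm can. A call is refused whole if a number of a shift passes 1 or a number of a turn 8.59, either way. A call with a gripper value outside its range is refused whole. The fingers move at their own pace and stop on an object; the grip force is fixed at half the most. Time passes only in rows, so rows that do not move let the fingers close. It gives the time, the measured TCP pose, the force and the opening at its end, in the units of the state.
- bot.read_state(): the state, without advancing time (a new reading comes with each control period).
- vision.capture(name): name is "scene" or "top" or "wrist"; returns a dict with "image" (420x560x3 uint8, red, green, blue), "z_map" (420x560 float32, m along the optical axis (not along the pixel's ray), 0 where there is no reading), "fx", "fy", "cx", "cy" (pixels), "k1" (the pictures are not rectified: a ray, as slopes to the right and down, at radius r is drawn at 1 + k1 r^2 times it, then the intrinsics apply), "pose" (4x4, takes a point from camera to world coordinates); the wrist camera has in their place "hand_eye" (4x4, takes a point from camera to tool coordinates, whose origin is the TCP and whose axes are the flange's). Camera axes: x right, y down, z forward; pixel columns grow to the right and rows downward; lengths in m; the calibration is good to about 2 mm. A picture is of the moment at which its call begins: read the wrist's pose just before it.
- order.hand_in(): hands the job in, once; it reports no verdict.
The state is a dict: "time_s": time; "joint_positions": joint angles; "qvel": joint speeds; "tau": joint torques, N m; "position": TCP position; "tcp_rot": TCP orientation; "force": force on the tool from outside, world axes, zero at the start; "moment": the same for the moment, N m; "opening": opening from 0.0 (shut) to 1.0 (fully open).
Only numpy, scipy, OpenCV 4.12 (cv2) and the standard library are available. Lean on these libraries where they do the work, as an engineer would, in place of code of your own. Each camera call takes 0.05 s, during which the arm holds its last target.

## Task

Move every finished carton from the labelling machine's catch tray into the low blue tote, each standing upright on the tote's floor, then swing the tote's retaining bar over the cartons and all the way down until it rests in its catch. After that, press the green membrane key beside the tote firmly until it registers, to book the tote out, and leave the other things on the bench where they are.

Things in the scene. Friction and masses are not known exactly. Their poses are not given: they have to be found in the camera images.
- carton_1: finished white-grey carton with a blue and white label, 59 x 62 x 71 mm (its x, y, z), about 0.12 kg; origin at the centre of its underside, z up when upright. It stands in the machine's catch tray at the start, turned a little; in some runs it is absent (None). It can be gripped across either pair of sides.
- carton_2: finished white-grey carton with a blue and white label, 61 x 58 x 63 mm (its x, y, z), about 0.12 kg; origin at the centre of its underside, z up when upright. It stands in the machine's catch tray at the start, turned a little; in some runs it is absent (None). It can be gripped across either pair of sides.
- carton_3: finished white-grey carton with a blue and white label, 59 x 62 x 71 mm (its x, y, z), about 0.12 kg; origin at the centre of its underside, z up when upright. It stands in the machine's catch tray at the start, turned a little; in some runs it is absent (None). It can be gripped across either pair of sides.
- machine: grey carton labelling machine, fixed on the bench; origin on the bench under the middle of its catch tray, x away from the robot along the tray, y left, z up. A sloped chute at x 115 to 150 mm, then the housing (160 mm high, 210 mm wide, label reel on it up to 250 mm) from x = 152 mm. A tall crimping press stands to the left, towards the tote: pass on its robot side, above the boxes (305 mm).
- tray (a point): middle of the flat aluminium catch tray's floor, 6 mm above the bench. Tray: machine x -108 to 113 mm, y -76 to 76 mm, lips 16 mm high. Cartons start in a file along x, about x = -67, 0, 67 mm, nearly touching: grip them across the y sides. A fixed cardboard box about 240 mm high stands between robot and tray, its wall close to the near lip: keep the gripper's body clear.
- tote: low blue open tote on a grey dock stand, fixed; origin on the bench under its centre, x roughly away from the robot, y left, z up. Steel posts 28 mm wide, 130 mm high at x = +-81 mm, y = 0: at -x (near) the retaining bar's hinge, at +x (far) its U catch. An open cardboard box with flaps 120 to 160 mm high stands to its right, nearer the robot: keep the gripper's body clear.
- tote_in (a point): middle of the tote's inner floor, 55 mm above the bench, axes as the tote's. Inside 146 mm (x) by 178 mm (y), walls 4 mm thick, rim 80 mm above the bench. Cartons fit two by two, about x = +-37 mm, y = +-50 mm, sides parallel to the tote's, leaving room for a finger between along y.
- key: green membrane key, 40 x 36 mm, on a grey keypad pod (82 mm high) at the near left of the dock, at tote x = -141 mm, y = 53 mm; origin at the centre of its underside, its top is 5 mm higher (88 mm above the bench). Pressed straight down it gives by less than 2 mm (2.5 N per mm, then solid); it registers when pressed with more than 4 N for 0.2 s.
- bar (a joint): angle of the tote's steel retaining bar (rad): 0 = down, level across the tote in its U catch; pi/2 = upright; larger = leaning back towards the robot. Starts open, 1.6 to 1.85. Hinge friction (0.15 N m) exceeds its weight's moment, so it stays where it is left. Hinge line along the tote's y; towards 0 the grip end swings over to the far (+x) side and down.
- bar_hinge (a point): the bar's hinge axis, at tote x = -85 mm, y = 0, 139 mm above the bench; fixed to the tote.
- bar_grip (a point): middle of the orange grip at the free end of the bar (grip 50 mm long, 16 mm wide along the tote's y, 14 mm thick), 196 mm from the hinge; the bar ends 20 mm past it. Moves with the bar. When the bar is closed it lies 30 mm beyond the catch post (tote x = 111 mm), 139 mm above the bench.
- lube_can: green spray can with red cap, 52 mm across, 173 mm high, a bystander on the bench; origin at the centre of its underside. Leave it alone.
- white_pot: white plastic pot, 73 mm across, 69 mm high, a bystander on the bench; origin at the centre of its underside. Leave it alone.
- brown_carton: brown carton, 51 x 66 x 46 mm, a bystander on the bench; origin at the centre of its underside. Leave it alone.
- tape_roll: roll of black tape lying flat, 62 mm across, 19 mm high, a bystander on the bench; origin at the centre of its underside. Leave it alone.

How it is judged:
By the outcome, as a careful person would: the job done as asked, in the order asked, and still so for the second after the job is handed in, with the robot touching nothing.
Of carton_1, carton_2, carton_3 only 2 to 3 are there at a start; the rules pass over those that are not, and their reading is None.
At some moment in a run one of carton_1, carton_2, carton_3 may be knocked a few centimetres aside while the robot is not near it.
It also fails if it takes over 210 s, if anything falls off the work surface, if the arm or the gripper's body presses on something with over 40 N, if the wrist force passes 120 N, or if a joint passes its speed limit or range.

## Working session

There is one attempt and no reset: what is moved stays moved. The work goes in short steps, Python scripts to look and compute and a tool call to move; the robot and the scene stay as the last step left them, time stands still between calls to the robot, and variables do not carry over. Pictures are saved under pics/ and viewed, and the job is handed in when it is done.

Besides the shell and the picture viewer there is one more tool, called after "Call:" as name(argument=value, ...), one argument or row to a line, values as JSON. move_arm: Moves the arm, as the interface text tells. Its arguments: {"type":"object","properties":{"moves":{"type":"array"}},"required":["moves"]}

```bash
mkdir -p pics; ls; cat > h.py <<'E'
import numpy as np, cv2
from rig import bot, vision, order
def cap(name,fn=None):
    st=bot.read_state(); c=vision.capture(name)
    if name=="wrist":
        T=np.eye(4);T[:3,:3]=np.array(st["tcp_rot"]);T[:3,3]=st["position"]
        c["pose"]=T@np.array(c["hand_eye"])
    if fn: cv2.imwrite("pics/"+fn,c["image"][:,:,::-1])
    return c
def world(c):
    z=c["z_map"];h,w=z.shape
    u,v=np.meshgrid(np.arange(w),np.arange(h))
    K=np.array([[c["fx"],0,c["cx"]],[0,c["fy"],c["cy"]],[0,0,1.]])
    p=np.stack([u,v],-1).reshape(-1,1,2).astype(np.float64)
    n=cv2.undistortPoints(p,K,np.array([c["k1"],0,0,0.])).reshape(h,w,2)
    P=np.concatenate([n*z[...,None],z[...,None]],-1)
    T=np.array(c["pose"]);W=P@T[:3,:3].T+T[:3,3]
    W[z<=0]=np.nan
    return W
E
python3 - <<'E'
from h import *
s=bot.read_state();print(s, bot.hold_point_z)
for n in("scene","top","wrist"):
    c=cap(n,n+"0.png");print(n,c["fx"],c["k1"],np.round(c["pose"],3).tolist(), np.round(c.get("hand_eye",np.zeros(1)),3).tolist())
    np.savez("/tmp/%s0.npz"%n,W=world(c),im=c["image"])
E
```

```text
pics
{'time_s': 0.0, 'joint_positions': array([ 6.62068839e+01,  3.02790345e+01,  8.21565421e+01, -1.64250876e-03,
        6.76868300e+01, -1.02275743e+01]), 'qvel': array([-0.01758885, -0.00634405, -0.00340545, -0.02568586, -0.05514678,
        0.01171803]), 'tau': array([-5.23045983e-04, -4.40034628e+01, -1.76596731e+01,  6.34554913e-02,
        5.82012499e-02, -1.61923731e-04]), 'position': array([0.14628402, 0.60689517, 0.22157001]), 'tcp_rot': array([[-9.72104653e-01,  2.34546033e-01, -8.37631045e-04],
       [ 2.34547262e-01,  9.72102730e-01, -1.96551904e-03],
       [ 3.53258733e-04, -2.10715427e-03, -9.99997718e-01]]), 'force': array([-0.78628693, -0.42422815,  0.77363532]), 'moment': array([-0.00422592, -0.02936023,  0.00839338]), 'opening': 1.0028380017710647} 0.0187
scene 507.9858503196725 -0.07309255222848283 [[-0.854, 0.281, -0.437, 1.16], [0.52, 0.442, -0.731, 0.851], [-0.013, -0.852, -0.523, 0.894], [0.0, 0.0, 0.0, 1.0]] [0.0]
top 422.33267075147853 -0.11869990145129045 [[0.009, -1.0, 0.03, 0.478], [-1.0, -0.009, -0.006, -0.222], [0.006, -0.03, -1.0, 1.348], [0.0, 0.0, 0.0, 1.0]] [0.0]
wrist 334.4104411054253 -0.05305626743037591 [[0.234, 0.927, 0.294, 0.066], [0.972, -0.223, -0.073, 0.627], [-0.002, 0.303, -0.953, 0.383], [0.0, 0.0, 0.0, 1.0]] [[0.0, -0.953, -0.303, 0.083], [1.0, 0.0, -0.0, 0.0], [0.0, -0.303, 0.953, -0.161], [0.0, 0.0, 0.0, 1.0]]
```

View pics/scene0.png

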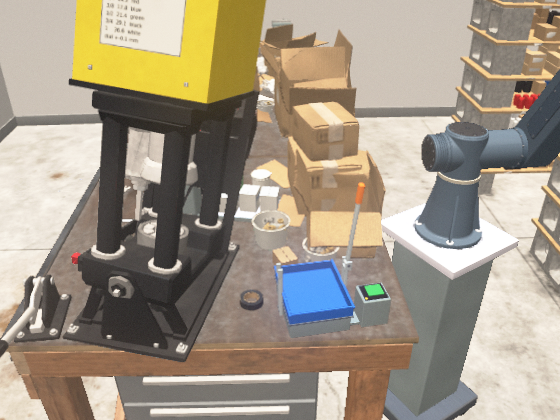

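View pics/top0.png

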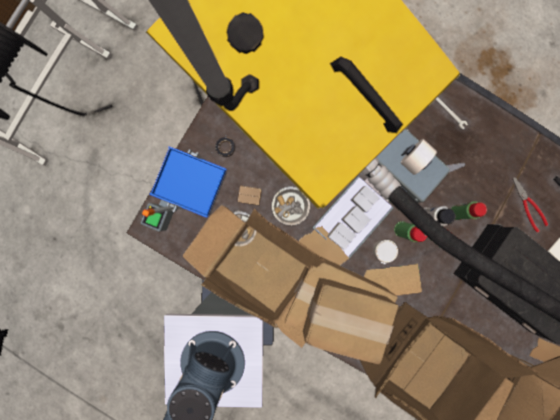

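View pics/wrist0.png

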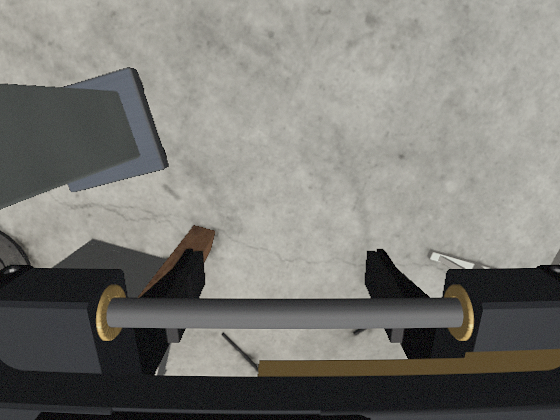

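The top view shows the tote near (190,183), the green key near (153,218), and the tray with three cartons around (350,218). The yellow press head covers the upper middle. Next I'll work out positions.

```bash
python3 - <<'E'
from h import *
d=np.load("/tmp/top0.npz");W=d["W"];im=d["im"]
for (u,v,n) in [(190,180,'tote'),(153,218,'key'),(146,212,'bar top'),(370,198,'c far'),(357,217,'c mid'),(343,235,'c near'),(387,250,'whitepot'),(290,205,'bowl'),(250,195,'brown'),(226,147,'tape'),(250,260,'box'),(340,320,'box2'),(320,200,'press corner'),(220,70,'press top'),(352,305,''),(395,300,'r'),(205,250,'flap'),(320,240,'flap'),(400,280,'flap'),(237,225,'bowl2'),(460,212,'red'),(410,232,'can'),(385,180,'chute'),(420,155,'reel')]:
    print(n,u,v,np.round(W[v,u],3))
crop=im[130:290,120:460]
cv2.imwrite("pics/top_crop.png",cv2.resize(crop,None,fx=2.35,fy=2.35,interpolation=cv2.INTER_CUBIC)[:,:,::-1])
d=np.load("/tmp/scene0.npz");im=d["im"]
crop=im[150:350,180:420]
cv2.imwrite("pics/scene_crop.png",cv2.resize(crop,None,fx=3,fy=3,interpolation=cv2.INTER_CUBIC)[:,:,::-1])
E
```

```text
tote 190 180 [0.583 0.066 0.05 ]
key 153 218 [0.464 0.169 0.086]
bar top 146 212 [0.481 0.103 0.357]
c far 370 198 [ 0.531 -0.488  0.069]
c mid 357 217 [ 0.473 -0.446  0.078]
c near 343 235 [ 0.418 -0.405  0.075]
whitepot 387 250 [ 0.373 -0.541  0.07 ]
bowl 290 205 [ 0.508 -0.244  0.07 ]
brown 250 195 [ 0.538 -0.12   0.046]
tape 226 147 [ 0.694 -0.038  0.002]
box 250 260 [ 0.333 -0.119  0.007]
box2 340 320 [ 0.218 -0.366  0.307]
press corner 320 200 [ 0.5   -0.277  0.73 ]
press top 220 70 [ 0.612 -0.163  0.964]
 352 305 [ 0.256 -0.395  0.307]
r 395 300 [ 0.242 -0.537  0.182]
flap 205 250 [0.374 0.    0.137]
flap 320 240 [ 0.399 -0.341  0.011]
flap 400 280 [ 0.275 -0.593  0.031]
bowl2 237 225 [ 0.448 -0.093  0.159]
red 460 212 [ 0.49  -0.765  0.086]
can 410 232 [ 0.431 -0.589  0.146]
chute 385 180 [ 0.536 -0.389  0.666]
reel 420 155 [ 0.639 -0.584  0.251]
```

View pics/top_crop.png

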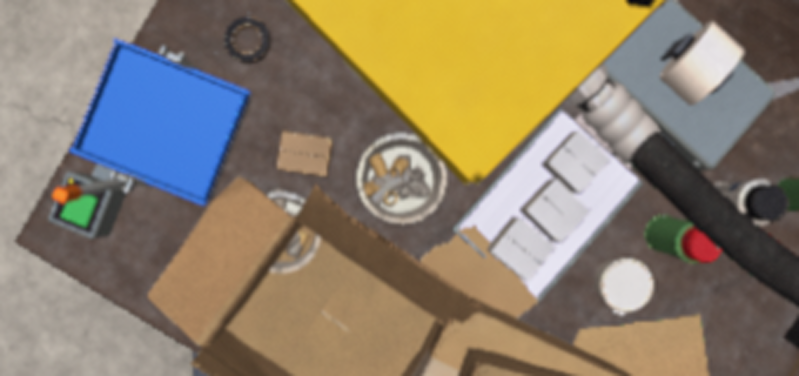

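View pics/scene_crop.png

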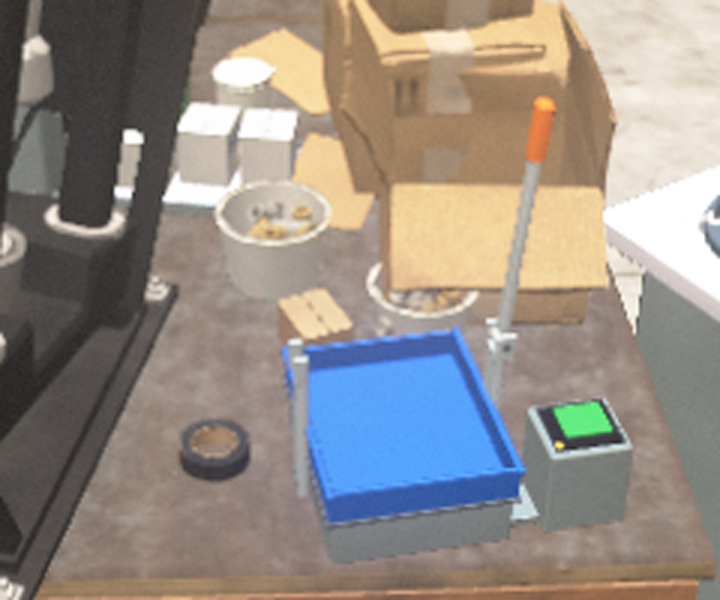

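```bash
cat >> h.py <<'E'
def Rz(a):
    a=np.radians(a);c,s=np.cos(a),np.sin(a)   # tool pointing down, tool y at heading a
    y=np.array([c,s,0]);z=np.array([0,0,-1.]);return np.stack([np.cross(y,z),y,z],1)
def go(p,a=None,R=None,n=None):
    from scipy.spatial.transform import Rotation as Ro
    s=bot.read_state();R0=np.array(s["tcp_rot"]);d=R0.T@(np.array(p)-s["position"])/.025
    out="tool shift units %s"%np.round(d,2)
    if a is not None: R=Rz(a)
    if R is not None: out+=" rotvec %s"%np.round(np.degrees(Ro.from_matrix(R0.T@R).as_rotvec()),2)
    print("pos",np.round(s["position"],4),"t",round(s["time_s"],2),"F",np.round(s["force"],1),"open",round(s["opening"],3));print(out)
E
python3 - <<'E'
from h import *
d=np.load("/tmp/top0.npz");W=d["W"]
for u,v in [(370,172),(385,180),(390,190),(400,200),(430,225),(470,250),(500,262),(540,280)]: print(u,v,np.round(W[v,u],3))
# press points in top + scene with z<0.5 within region
s=np.load("/tmp/scene0.npz")["W"]
# tray frame
o=np.array([.473,-.446]);a=np.radians(-36);ex=np.array([np.cos(a),np.sin(a)]);ey=np.array([-ex[1],ex[0]])
for nm,X in(("top",W),("scene",s)):
    P=X.reshape(-1,3);P=P[~np.isnan(P[:,0])];q=np.stack([(P[:,:2]-o)@ex,(P[:,:2]-o)@ey,P[:,2]],1)
    for x0 in range(-250,250,50):
      row=[]
      for y0 in range(-200,200,50):
        m=(q[:,0]>x0/1e3)&(q[:,0]<x0/1e3+.05)&(q[:,1]>y0/1e3)&(q[:,1]<y0/1e3+.05)&(q[:,2]<.9)
        row.append("%5.2f/%4.2f"%(q[m,2].max(),q[m,2].min()) if m.any() else "   -")
      print(nm,x0,row)
E
```

```text
370 172 [ 0.549 -0.365  0.662]
385 180 [ 0.536 -0.389  0.666]
390 190 [ 0.52  -0.398  0.66 ]
400 200 [ 0.503 -0.415  0.662]
430 225 [ 0.463 -0.46   0.678]
470 250 [ 0.423 -0.524  0.685]
500 262 [ 0.347 -0.843  0.185]
540 280 [ 0.294 -0.969  0.187]
top -250 [' 0.31/0.30', ' 0.31/0.30', ' 0.31/0.30', ' 0.31/0.18', ' 0.29/0.00', ' 0.17/0.00', ' 0.17/-0.00', ' 0.17/0.00']
top -200 [' 0.31/0.18', ' 0.31/0.17', ' 0.31/0.18', ' 0.31/0.02', ' 0.24/0.01', ' 0.24/-0.01', ' 0.24/-0.01', ' 0.25/-0.01']
top -150 [' 0.31/0.01', ' 0.30/-0.01', ' 0.18/-0.01', ' 0.14/-0.00', ' 0.08/0.01', ' 0.02/-0.01', ' 0.08/-0.01', ' 0.08/-0.00']
top -100 [' 0.07/-0.01', ' 0.07/-0.01', ' 0.02/-0.01', ' 0.08/0.00', ' 0.08/-0.00', ' 0.02/-0.01', ' 0.74/-0.01', ' 0.75/-0.00']
top -50 [' 0.69/-0.01', ' 0.69/-0.01', ' 0.69/-0.01', ' 0.69/-0.00', ' 0.68/-0.00', ' 0.66/-0.01', ' 0.74/-0.01', ' 0.76/0.00']
top 0 [' 0.69/-0.01', ' 0.69/-0.01', ' 0.69/-0.01', ' 0.68/0.00', ' 0.68/-0.00', ' 0.67/-0.01', ' 0.75/0.64', ' 0.76/0.74']
top 50 [' 0.18/-0.00', ' 0.18/-0.01', ' 0.02/-0.01', ' 0.07/-0.00', ' 0.07/0.00', ' 0.02/-0.01'
[... 789 characters left out ...]
' 0.07/-0.01', ' 0.07/-0.00', '   -', ' 0.08/0.07', ' 0.08/0.02', '   -', ' 0.08/0.03', ' 0.70/0.03']
scene -50 [' 0.07/0.06', ' 0.07/0.02', ' 0.07/0.04', ' 0.08/0.01', ' 0.08/0.00', ' 0.02/-0.00', ' 0.08/-0.01', ' 0.46/-0.01']
scene 0 [' 0.06/-0.01', ' 0.07/0.00', '   -', ' 0.08/0.00', ' 0.08/0.00', ' 0.02/-0.01', ' 0.00/-0.01', ' 0.35/-0.00']
scene 50 ['   -', '   -', '   -', '   -', ' 0.07/0.00', ' 0.02/-0.00', '   -', ' 0.36/0.26']
scene 100 ['   -', '   -', '   -', '   -', ' 0.09/0.07', '   -', '   -', ' 0.36/0.25']
scene 150 ['   -', '   -', '   -', '   -', ' 0.11/0.04', ' 0.14/0.01', ' 0.15/0.09', '   -']
scene 200 ['   -', '   -', '   -', '   -', '   -', ' 0.05/0.04', '   -', '   -']
```

Call:
move_arm(
  moves=[
    {"hand": 87, "x": 0, "y": 0, "z": -0.7, "wx": 0, "wy": 0, "wz": 8.5},
    {"hand": 87, "x": 0, "y": 0, "z": -0.7, "wx": 0, "wy": 0, "wz": 8.5},
    {"hand": 87, "x": 0, "y": 0, "z": -0.7, "wx": 0, "wy": 0, "wz": 8.5},
    {"hand": 87, "x": 0, "y": 0, "z": -0.7, "wx": 0, "wy": 0, "wz": 8.5},
    {"hand": 87, "x": 0, "y": 0, "z": -0.7, "wx": 0, "wy": 0, "wz": 8.5},
    {"hand": 87, "x": 0, "y": 0, "z": -0.7, "wx": 0, "wy": 0, "wz": 8.5},
    {"hand": 87, "x": 0, "y": 0, "z": -0.7, "wx": 0, "wy": 0, "wz": 8.5},
    {"hand": 87, "x": 0, "y": 0, "z": -0.7, "wx": 0, "wy": 0, "wz": 8.5},
    {"hand": 87, "x": 0, "y": 0, "z": -0.7, "wx": 0, "wy": 0, "wz": 8.5},
    {"hand": 87, "x": 0, "y": 0, "z": -0.7, "wx": 0, "wy": 0, "wz": 8.5},
    {"hand": 87, "x": 0, "y": 0, "z": -0.7, "wx": 0, "wy": 0, "wz": 8.5},
    {"hand": 87, "x": 0, "y": 0, "z": -0.7, "wx": 0, "wy": 0, "wz": 8.5},
    {"hand": 87, "x": 0, "y": 0, "z": 0, "wx": 0, "wy": 0, "wz": 0},
  ],
)

```text
time_s: 1.45
position: [0.147, 0.6085, 0.4351]
tcp_rot: [[0.431, 0.902, 0.002], [0.902, -0.431, 0.005], [0.005, -0.0, -1.0]]
force: [-0.3, -0.4, 0.4]
opening: 0.999
```

```bash
python3 - <<'E'
from h import *
go([.40,.2,.43],-26)
s=bot.read_state();print(np.round(s["joint_positions"],2))
E
```

```text
pos [0.147  0.6085 0.4351] t 1.45 F [-0.3 -0.4  0.4] open 0.999
tool shift units [-10.38  16.18   0.15] rotvec [-0.01 -0.3   0.45]
[66.21 21.41 63.82 -0.   94.47 91.76]
```

Call:
move_arm(
  moves=[
    {"hand": 87, "x": -0.61, "y": 0.95, "z": 0, "wx": 0, "wy": 0, "wz": 0},
    {"hand": 87, "x": -0.61, "y": 0.95, "z": 0, "wx": 0, "wy": 0, "wz": 0},
    {"hand": 87, "x": -0.61, "y": 0.95, "z": 0, "wx": 0, "wy": 0, "wz": 0},
    {"hand": 87, "x": -0.61, "y": 0.95, "z": 0, "wx": 0, "wy": 0, "wz": 0},
    {"hand": 87, "x": -0.61, "y": 0.95, "z": 0, "wx": 0, "wy": 0, "wz": 0},
    {"hand": 87, "x": -0.61, "y": 0.95, "z": 0, "wx": 0, "wy": 0, "wz": 0},
    {"hand": 87, "x": -0.61, "y": 0.95, "z": 0, "wx": 0, "wy": 0, "wz": 0},
    {"hand": 87, "x": -0.61, "y": 0.95, "z": 0, "wx": 0, "wy": 0, "wz": 0},
    {"hand": 87, "x": -0.61, "y": 0.95, "z": 0, "wx": 0, "wy": 0, "wz": 0},
    {"hand": 87, "x": -0.61, "y": 0.95, "z": 0, "wx": 0, "wy": 0, "wz": 0},
    {"hand": 87, "x": -0.61, "y": 0.95, "z": 0, "wx": 0, "wy": 0, "wz": 0},
    {"hand": 87, "x": -0.61, "y": 0.95, "z": 0, "wx": 0, "wy": 0, "wz": 0},
    {"hand": 87, "x": -0.61, "y": 0.95, "z": 0, "wx": 0, "wy": 0, "wz": 0},
    {"hand": 87, "x": -0.61, "y": 0.95, "z": 0, "wx": 0, "wy": 0, "wz": 0},
    {"hand": 87, "x": -0.61, "y": 0.95, "z": 0, "wx": 0, "wy": 0, "wz": 0},
    {"hand": 87, "x": -0.61, "y": 0.95, "z": 0, "wx": 0, "wy": 0, "wz": 0},
    {"hand": 87, "x": -0.61, "y": 0.95, "z": 0, "wx": 0, "wy": 0, "wz": 0},
    {"hand": 87, "x": 0, "y": 0, "z": 0, "wx": 0, "wy": 0, "wz": 0},
  ],
)

```text
time_s: 3.25
position: [0.3999, 0.1971, 0.4312]
tcp_rot: [[0.432, 0.902, -0.002], [0.902, -0.432, -0.002], [-0.002, -0.001, -1.0]]
force: [-0.2, 0.1, -0.1]
opening: 1.001
```

```bash
python3 - <<'E'
from h import *
go([.36,-.24,.43],-26)
s=bot.read_state();print(np.round(s["joint_positions"],2))
c=cap("wrist","w1.png");np.savez("/tmp/w1.npz",W=world(c),im=c["image"])
E
```

```text
pos [0.3999 0.1971 0.4312] t 3.25 F [-0.2  0.1 -0.1] open 1.001
tool shift units [-16.46   6.12   0.08] rotvec [-0.04  0.13  0.37]
[ 1.187e+01  4.270e+00  8.717e+01 -7.000e-02  8.867e+01  3.750e+01]
```

View pics/w1.png

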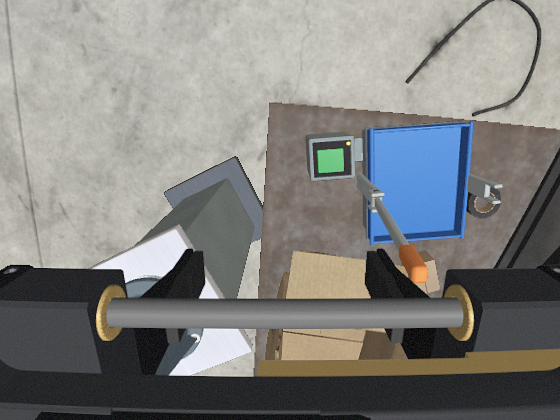

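The wrist image shows the tote at (370..470, 122..245), the key at (331,160), the hinge post at (372,190), the orange grip at (413,265) and the catch at (485,190). I'll fit the tote from the depth data.

```bash
python3 - <<'E'
from h import *
def rect(P):
    return cv2.minAreaRect((P[:,:2]*1000).astype(np.float32))
for nm in("w1","top0"):
    d=np.load(f"/tmp/{nm}.npz");W=d["W"];im=d["im"].astype(int)
    r,g,b=im[...,0],im[...,1],im[...,2]
    blue=(b>r+60)&(b>g+30)&(W[...,0]>.4)
    fl=W[blue&(abs(W[...,2]-.053)<.006)]
    print(nm,"floor",len(fl),np.median(fl[:,2]),rect(fl))
    rim=W[blue&(W[...,2]>.03)&(W[...,2]<.095)]; print("all blue",rect(rim),np.percentile(rim[:,2],[1,50,99]))
    k=(g>r+60)&(g>b+40)&(W[...,1]>.1)&(W[...,2]>.05)
    P=W[k];print("key",len(P),np.median(P,0),rect(P))
    o=(r>g+70)&(r>b+100)&(W[...,2]>.2)&(W[...,1]>-.1)
    P=W[o];print("orange",len(P),np.mean(P,0),P.min(0),P.max(0))
d=np.load("/tmp/w1.npz");W=d["W"]
for u,v in[(372,190),(375,195),(372,180),(487,190),(484,182),(490,200),(500,192),(385,215),(400,240),(413,270)]:print(u,v,np.round(W[v,u],3))
E
```

```text
w1 floor 8339 0.05447956509845686 ((576.6495971679688, 70.152099609375), (183.8366241455078, 151.46640014648438), 68.84654235839844)
all blue ((577.22265625, 69.41473388671875), (191.00086975097656, 159.6181640625), 68.93885803222656) [0.0523722  0.0548406  0.08134107]
key 608 [0.4650792  0.16925256 0.08717979] ((464.99310302734375, 168.88856506347656), (35.458091735839844, 39.77762985229492), 68.8269271850586)
orange 252 [0.47976106 0.10785504 0.35182197] [0.47258783 0.09951969 0.31821502] [0.48862079 0.11460767 0.35497421]
top0 floor 2482 0.054813554525028785 ((578.823486328125, 67.97763061523438), (184.25868225097656, 158.41514587402344), 69.0091781616211)
all blue ((576.9474487304688, 67.37838745117188), (187.03956604003906, 161.5209197998047), 68.94306945800781) [0.0493086  0.05558752 0.084069  ]
key 123 [0.46105296 0.16638251 0.08803795] ((464.19097900390625, 169.55157470703125), (36.80409240722656, 39.926124572753906), 71.43182373046875)
orange 39 [0.48101931 0.10476724 0.34918264] [0.47393426 0.09787502 0.31782182] [0.48873575 0.11468072 0.35721297]
372 190 [0.5   0.113 0.13 ]
375 195 [0.498 0.111 0.148]
372 180 [0.512 0.111 0.081]
487 190 [0.653 0.04  0.129]
484 182 [0.654 0.052 0.126]
490 200 [0.646 0.031 0.143]
500 192 [ 0.737 -0.042 -0.004]
385 215 [0.491 0.109 0.219]
400 240 [0.484 0.111 0.295]
413 270 [0.476 0.113 0.352]
```

Call:
move_arm(
  moves=[
    {"hand": 87, "x": -0.97, "y": 0.36, "z": 0, "wx": 0, "wy": 0, "wz": 5},
    {"hand": 87, "x": -0.97, "y": 0.36, "z": 0, "wx": 0, "wy": 0, "wz": -5},
    {"hand": 87, "x": -0.97, "y": 0.36, "z": 0, "wx": 0, "wy": 0, "wz": 0},
    {"hand": 87, "x": -0.97, "y": 0.36, "z": 0, "wx": 0, "wy": 0, "wz": 0},
    {"hand": 87, "x": -0.97, "y": 0.36, "z": 0, "wx": 0, "wy": 0, "wz": 0},
    {"hand": 87, "x": -0.97, "y": 0.36, "z": 0, "wx": 0, "wy": 0, "wz": 0},
    {"hand": 87, "x": -0.97, "y": 0.36, "z": 0, "wx": 0, "wy": 0, "wz": 0},
    {"hand": 87, "x": -0.97, "y": 0.36, "z": 0, "wx": 0, "wy": 0, "wz": 0},
    {"hand": 87, "x": -0.97, "y": 0.36, "z": 0, "wx": 0, "wy": 0, "wz": 0},
    {"hand": 87, "x": -0.97, "y": 0.36, "z": 0, "wx": 0, "wy": 0, "wz": 0},
    {"hand": 87, "x": -0.97, "y": 0.36, "z": 0, "wx": 0, "wy": 0, "wz": 0},
    {"hand": 87, "x": -0.97, "y": 0.36, "z": 0, "wx": 0, "wy": 0, "wz": 0},
    {"hand": 87, "x": -0.97, "y": 0.36, "z": 0, "wx": 0, "wy": 0, "wz": 0},
    {"hand": 87, "x": -0.97, "y": 0.36, "z": 0, "wx": 0, "wy": 0, "wz": 0},
    {"hand": 87, "x": -0.97, "y": 0.36, "z": 0, "wx": 0, "wy": 0, "wz": 0},
    {"hand": 87, "x": -0.97, "y": 0.36, "z": 0, "wx": 0, "wy": 0, "wz": 0},
    {"hand": 87, "x": -0.97, "y": 0.36, "z": 0, "wx": 0, "wy": 0, "wz": 0},
    {"hand": 87, "x": 0, "y": 0, "z": 0, "wx": 0, "wy": 0, "wz": 0},
  ],
)

```text
time_s: 5.1
position: [0.357, -0.2396, 0.4316]
tcp_rot: [[0.432, 0.902, -0.001], [0.902, -0.432, 0.0], [0.0, -0.001, -1.0]]
force: [0.0, -0.0, -0.6]
opening: 0.999
```

```bash
python3 - <<'E'
from h import *
from scipy.optimize import least_squares
s=bot.read_state();j=s["joint_positions"];print(np.round(j,2))
D=[([66.207,30.279,82.157],[.14628,.60690,.22157]),([66.21,21.41,63.82],[.147,.6085,.4351]),([11.87,4.27,87.17],[.3999,.1971,.4312]),(list(j[:3]),list(s["position"]))]
def f(p,full=False):
    a,h,L1,L2,l=p;o=[]
    for q,x in D:
        q=np.radians(q);r=a+L1*np.sin(q[1])+L2*np.sin(q[1]+q[2]);z=h+L1*np.cos(q[1])+L2*np.cos(q[1]+q[2])
        c,s_=np.cos(q[0]),np.sin(q[0]);o+=[r*c-l*s_-x[0],r*s_+l*c-x[1],z-x[2]]
    return np.array(o)
r=least_squares(f,[.0,.0,.4,.4,.1]);print(r.x,abs(r.fun).max())
E
```

```text
[-4.882e+01  2.640e+00  8.888e+01 -2.000e-02  8.852e+01 -2.325e+01]
[ 3.32397002e-04 -8.70769524e-02  5.29318543e-01  3.96012820e-01
  1.10871006e-01] 0.0255594707043717
```

```bash
python3 - <<'E'
from h import *
c=cap("scene","s1.png");W=world(c)
for u,v in[(465,128),(440,150),(460,180),(455,215)]:print(np.round(W[v,u],3))
c=cap("wrist","w2.png")
E
```

```text
[0.219 0.154 0.446]
[nan nan nan]
[0.211 0.162 0.312]
[0.051 0.053 0.101]
```

View pics/s1.png

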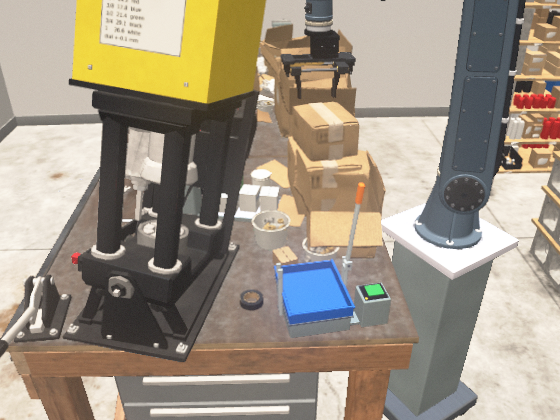

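View pics/w2.png

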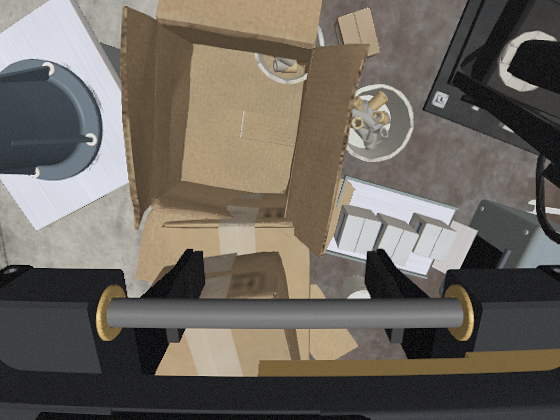

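Call:
move_arm(
  moves=[
    {"hand": 87, "x": -0.9, "y": 0.53, "z": 0.24, "wx": 0, "wy": 0, "wz": 0},
    {"hand": 87, "x": -0.9, "y": 0.53, "z": 0.24, "wx": 0, "wy": 0, "wz": 0},
    {"hand": 87, "x": -0.9, "y": 0.53, "z": 0.24, "wx": 0, "wy": 0, "wz": 0},
    {"hand": 87, "x": -0.9, "y": 0.53, "z": 0.24, "wx": 0, "wy": 0, "wz": 0},
    {"hand": 87, "x": -0.9, "y": 0.53, "z": 0.24, "wx": 0, "wy": 0, "wz": 0},
    {"hand": 87, "x": 0, "y": 0, "z": 0, "wx": 0, "wy": 0, "wz": 8.37},
    {"hand": 87, "x": 0, "y": 0, "z": 0, "wx": 0, "wy": 0, "wz": 8.37},
    {"hand": 87, "x": 0, "y": 0, "z": 0, "wx": 0, "wy": 0, "wz": 8.37},
    {"hand": 87, "x": 0, "y": 0, "z": 0, "wx": 0, "wy": 0, "wz": 8.37},
    {"hand": 87, "x": 0, "y": 0, "z": 0, "wx": 0, "wy": 0, "wz": 8.37},
    {"hand": 87, "x": 0, "y": 0, "z": 0, "wx": 0, "wy": 0, "wz": 8.37},
    {"hand": 87, "x": 0, "y": 0, "z": 0, "wx": 0, "wy": 0, "wz": 8.37},
    {"hand": 87, "x": 0, "y": 0, "z": 0, "wx": 0, "wy": 0, "wz": 8.37},
    {"hand": 87, "x": 0, "y": 0, "z": 0, "wx": 0, "wy": 0, "wz": 8.37},
    {"hand": 87, "x": 0, "y": 0, "z": 0, "wx": 0, "wy": 0, "wz": 8.37},
    {"hand": 87, "x": 0, "y": 0, "z": 0, "wx": 0, "wy": 0, "wz": 8.37},
    {"hand": 87, "x": 0, "y": 0, "z": 0, "wx": 0, "wy": 0, "wz": 8.37},
    {"hand": 87, "x": 0, "y": 0, "z": 0, "wx": 0, "wy": 0, "wz": 0},
  ],
)

```text
time_s: 7.0
position: [0.3687, -0.3663, 0.4025]
tcp_rot: [[0.811, -0.585, 0.0], [-0.585, -0.811, 0.001], [-0.001, -0.001, -1.0]]
force: [-0.6, 0.5, 0.3]
opening: 0.999
```

```bash
python3 - <<'E'
from h import *
go([.41,-.40,.2],-126)
c=cap("wrist","w3.png");np.savez("/tmp/w3.npz",W=world(c),im=c["image"])
c=cap("top","t1.png")
print(bot.read_state()["joint_positions"])
E
```

```text
pos [ 0.3687 -0.3663  0.4025] t 7.0 F [-0.6  0.5  0.3] open 0.999
tool shift units [2.13 0.13 8.1 ] rotvec [-0.05  0.03  0.17]
[-5.72155356e+01  1.22921670e+01  8.16409576e+01  2.11031866e-02
  8.60925861e+01  6.84918219e+01]
```

View pics/w3.png

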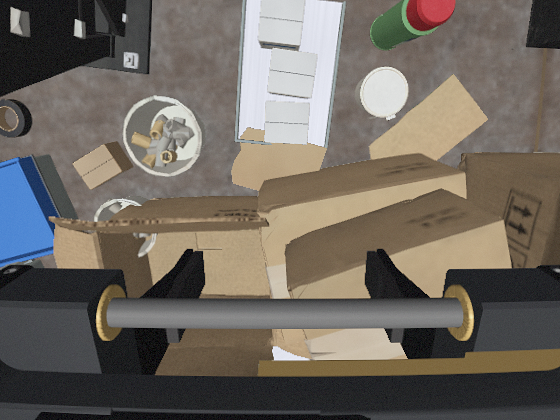

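View pics/t1.png

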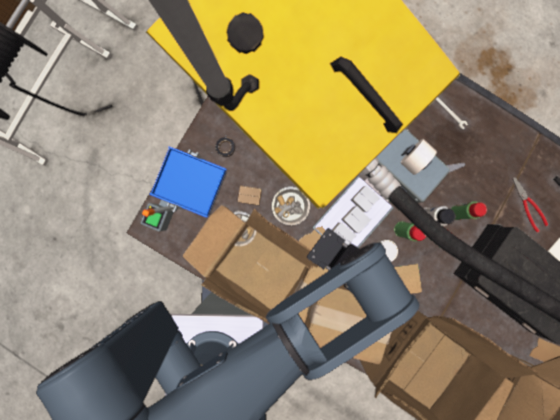

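Looking down the tray, the near carton is at (287,118), the middle one at (292,72) and the far one at (283,20). The white pot, at (385,92), isn't in the tray.

```bash
cat >> h.py <<'E'
TO=np.array([.473,-.446])
def cartons(W,zmin=.055):
    m=((W[...,2]>zmin)&(W[...,2]<.095)&(np.hypot(W[...,0]-.473,W[...,1]+.446)<.16)).astype(np.uint8)
    m=cv2.erode(m,np.ones((2,2),np.uint8))
    n,l,st,_=cv2.connectedComponentsWithStats(m,connectivity=4)
    for i in range(1,n):
        if st[i,4]<60: continue
        P=W[l==i];zt=np.percentile(P[:,2],80)
        Q=P[P[:,2]>zt-.006]
        print("px",st[i,:4],"n",len(Q),"ztop",round(zt,4),"rect",[np.round(v,1) for v in cv2.minAreaRect((Q[:,:2]*1000).astype(np.float32))])
E
python3 - <<'E'
from h import *
for n in("w3","top0"):
    W=np.load(f"/tmp/{n}.npz")["W"];print(n);cartons(W)
W=np.load("/tmp/w3.npz")["W"]
for v in range(130,250,10):print(v,np.round(W[v,[245,285,320,350,420]],3).tolist())
m=(abs(W[...,2]-.007)<.004)&(np.hypot(W[...,0]-.473,W[...,1]+.446)<.2)
for u in (240,345): print(np.round(W[[30,80,130],u],3).tolist())
E
```

```text
w3
px [259   0  47  47] n 1862 ztop 0.0681 rect [array([ 529.3, -475.6]), array([57.6, 56.9]), np.float64(47.9)]
px [383   8  24  36] n 110 ztop 0.0866 rect [array([ 434.1, -588.8]), array([12.9, 44.6]), np.float64(83.2)]
px [268  49  50  50] n 1932 ztop 0.076 rect [array([ 465.2, -447.8]), array([61.3, 57. ]), np.float64(46.3)]
px [360  68  42  53] n 1591 ztop 0.0672 rect [array([ 375. , -535.2]), array([55.1, 67.6]), np.float64(37.7)]
px [265 101  45  44] n 1719 ztop 0.0759 rect [array([ 416.1, -403.1]), array([60.8, 57.1]), np.float64(51.3)]
px [180 104  22  37] n 122 ztop 0.0769 rect [array([ 497.3, -296.2]), array([ 9.6, 56. ]), np.float64(81.9)]
px [285 173  51  14] n 94 ztop 0.0895 rect [array([ 331.6, -383.6]), array([73.9,  1.5]), np.float64(65.7)]
top0
px [354 187  25  25] n 320 ztop 0.0699 rect [array([ 528.1, -477.4]), array([55. , 59.6]), np.float64(45.6)]
px [345 207  26  27] n 327 ztop 0.078 rect [array([ 463.3, -447.4]), array([59. , 56.5]), np.float64(45.1)]
px [330 224  26  25] n 331 ztop 0.078 rect [array([ 413.9, -403.2]), array([61.2, 54.6]), np.float64(50.9)]
px
[... 1038 characters left out ...]
86, 0.178], [0.304, -0.415, 0.18], [0.267, -0.479, 0.205]]
210 [[0.352, -0.281, 0.095], [0.339, -0.344, 0.178], [0.315, -0.379, 0.18], [0.293, -0.408, 0.18], [0.269, -0.469, 0.231]]
220 [[0.37, -0.316, 0.24], [0.329, -0.337, 0.179], [0.305, -0.372, 0.182], [0.287, -0.402, 0.191], [0.272, -0.46, 0.254]]
230 [[0.34, -0.28, 0.152], [0.319, -0.33, 0.182], [0.298, -0.366, 0.193], [0.288, -0.396, 0.218], [0.274, -0.453, 0.274]]
240 [[0.292, -0.223, 0.012], [0.309, -0.322, 0.183], [0.299, -0.363, 0.221], [0.291, -0.392, 0.246], [0.275, -0.446, 0.292]]
[[0.568, -0.425, -0.001], [0.509, -0.381, 0.014], [0.449, -0.333, 0.005]]
[[0.474, -0.556, -0.003], [0.413, -0.516, -0.001], [0.347, -0.473, -0.001]]
```

```bash
python3 - <<'E'
from h import *
a=np.radians(-37.6);ex=np.array([np.cos(a),np.sin(a)]);ey=np.array([-ex[1],ex[0]])
def tf(P): return np.stack([(P[...,0]-TO[0])*ex[0]+(P[...,1]-TO[1])*ex[1],(P[...,0]-TO[0])*ey[0]+(P[...,1]-TO[1])*ey[1],P[...,2]],-1)
q0=tf(np.load("/tmp/top0.npz")["W"]).reshape(-1,3); q3=tf(np.load("/tmp/w3.npz")["W"]).reshape(-1,3)
q3=q3[q3[:,2]<.33]; q0=q0[q0[:,2]<.5]
for y0 in range(-240,160,40):
    r=[]
    for x0 in range(-240,-80,20):
        z=[]
        for q in(q0,q3):
            m=(q[:,0]>x0/1e3)&(q[:,0]<x0/1e3+.02)&(q[:,1]>y0/1e3)&(q[:,1]<y0/1e3+.04)
            z.append("%.2f"%q[m,2].max() if m.any() else " -  ")
        r.append("/".join(z))
    print(y0,r)
c=cap("top");W=world(c);q=tf(W)
print("tcp",tf(np.array(bot.read_state()["position"])))
for u,v in [(400,280),(410,285),(380,260),(360,260),(345,262),(350,300),(330,310),(300,335),(290,320),(320,340),(325,247),(250,370),(150,340),(90,390)]:
    print(u,v,np.round(W[v,u],3),np.round(q[v,u],3))
E
```

```text
-240 ['0.31/ -  ', '0.31/ -  ', '0.31/ -  ', '0.31/0.31', ' -  /0.18', '0.18/0.18', '0.18/0.18', '0.03/0.03']
-200 ['0.31/ -  ', '0.31/ -  ', '0.31/ -  ', '0.31/0.31', '0.31/0.30', '0.30/0.30', '0.18/0.18', '0.03/0.03']
-160 ['0.31/ -  ', '0.31/0.31', '0.31/0.31', '0.31/0.30', '0.31/0.30', '0.18/0.18', '0.03/0.02', '0.02/0.02']
-120 ['0.31/0.31', '0.31/ -  ', '0.31/0.30', '0.31/0.30', '0.30/0.30', '0.18/0.18', '0.01/0.00', '0.01/0.00']
-80 ['0.31/0.31', '0.31/0.30', '0.31/0.30', '0.30/0.30', '0.18/0.18', '0.03/0.09', '0.03/0.03', '0.02/0.02']
-40 ['0.31/0.18', '0.31/0.30', '0.30/0.30', '0.19/0.18', '0.18/0.18', '0.03/0.03', '0.08/0.08', '0.08/0.08']
0 ['0.19/0.18', '0.19/0.18', '0.20/0.20', '0.24/0.24', '0.24/0.24', '0.02/0.02', '0.08/0.02', '0.08/0.08']
40 ['0.02/ -  ', '0.17/0.16', '0.21/0.21', '0.24/0.24', '0.02/0.24', '0.02/0.01', '0.02/0.02', '0.02/0.02']
80 ['0.02/ -  ', '0.18/0.17', '0.22/0.21', '0.24/0.24', '0.01/0.01', '0.01/0.01', '0.01/0.02', '0.02/0.02']
120 ['0.01/ -  ', '0.18/0.18', '0.22/0.22', '0.25/0.24', '0.08/0.08', '0.08/0.08', '0.08/0.08', '0.08/0.08']
tcp [-0.13095891 -0.00139442  0.40256617]
400 280 [ 0.382 -0.397  0.728] [-0.102 -0.017  0.728]
410 285 [ 0.26  -0.624  0.035] [-0.06  -0.271  0.035]
380 260 [ 0.413 -0.364  0.739] [-0.098  0.029  0.739]
360 260 [ 0.414 -0.333  0.746] [-0.116  0.053  0.746]
345 262 [ 0.408 -0.315  0.721] [-0.131  0.064  0.721]
350 300 [ 0.267 -0.391  0.301] [-0.197 -0.082  0.301]
330 310 [ 0.243 -0.341  0.308] [-0.246 -0.057  0.308]
300 335 [ 0.309 -0.248  0.757] [-0.251  0.057  0.757]
290 320 [ 0.327 -0.234  0.744] [-0.245  0.079  0.744]
320 340 [ 0.167 -0.317  0.304] [-0.321 -0.085  0.304]
325 247 [nan nan nan] [nan nan nan]
250 370 [ 0.272 -0.181  0.795] [-0.321  0.088  0.795]
150 340 [0.258 0.007 0.625] [-0.447  0.227  0.625]
90 390 [ 0.277 -0.006  0.891] [-0.423  0.229  0.891]
```

```bash
python3 - <<'E'
from h import *
go([.415,-.403,.12],-128.7)
E
```

```text
pos [ 0.3684 -0.3672  0.4026] t 7.15 F [-0.3  0.3  0.6] open 0.997
tool shift units [ 2.35  0.08 11.3 ] rotvec [-0.02  0.01  2.94]
```

Call:
move_arm(
  moves=[
    {"hand": 87, "x": 0.47, "y": 0.02, "z": 0.5, "wx": 0, "wy": 0, "wz": 0},
    {"hand": 87, "x": 0.47, "y": 0.02, "z": 0.9, "wx": 0, "wy": 0, "wz": 0},
    {"hand": 87, "x": 0.47, "y": 0.01, "z": 0.9, "wx": 0, "wy": 0, "wz": 0},
    {"hand": 87, "x": 0.47, "y": 0.01, "z": 0.9, "wx": 0, "wy": 0, "wz": 0},
    {"hand": 87, "x": 0.47, "y": 0.02, "z": 0.9, "wx": 0, "wy": 0, "wz": 2.9},
    {"hand": 87, "x": 0, "y": 0, "z": 0.9, "wx": 0, "wy": 0, "wz": 0},
    {"hand": 87, "x": 0, "y": 0, "z": 0.9, "wx": 0, "wy": 0, "wz": 0},
    {"hand": 87, "x": 0, "y": 0, "z": 0.9, "wx": 0, "wy": 0, "wz": 0},
    {"hand": 87, "x": 0, "y": 0, "z": 0.9, "wx": 0, "wy": 0, "wz": 0},
    {"hand": 87, "x": 0, "y": 0, "z": 0.9, "wx": 0, "wy": 0, "wz": 0},
    {"hand": 87, "x": 0, "y": 0, "z": 0.9, "wx": 0, "wy": 0, "wz": 0},
    {"hand": 87, "x": 0, "y": 0, "z": 0.9, "wx": 0, "wy": 0, "wz": 0},
    {"hand": 87, "x": 0, "y": 0, "z": 0.9, "wx": 0, "wy": 0, "wz": 0},
    {"hand": 87, "x": 0, "y": 0, "z": 0, "wx": 0, "wy": 0, "wz": 0},
  ],
)

```text
time_s: 8.55
position: [0.413, -0.4023, 0.1161]
tcp_rot: [[0.779, -0.627, -0.004], [-0.627, -0.779, 0.007], [-0.008, -0.002, -1.0]]
force: [-0.5, 1.2, -0.1]
opening: 1.003
```

```bash
python3 - <<'E'
from h import *
go([.415,-.403,.045],-128.7)
c=cap("wrist","w4.png");W=world(c);cartons(W)
cap("top","t2.png")
E
```

```text
pos [ 0.413  -0.4023  0.1161] t 8.55 F [-0.5  1.2 -0.1] open 1.003
tool shift units [ 0.1  -0.02  2.84] rotvec [-0.14  0.43 -0.16]
px [207   0 102  67] n 6255 ztop 0.0679 rect [array([ 521. , -467.7]), array([57.7, 34.6]), np.float64(48.2)]
px [490   0  70  50] n 898 ztop 0.0868 rect [array([ 428.1, -586. ]), array([33.1,  7.9]), np.float64(11.1)]
px [237  75 133 210] n 17845 ztop 0.0757 rect [array([ 431.8, -431.9]), array([ 85.4, 129. ]), np.float64(46.6)]
px [438 103  99 110] n 7449 ztop 0.0668 rect [array([ 374.9, -534.6]), array([55.2, 69.9]), np.float64(41.4)]
px [ 47 205  68  64] n 707 ztop 0.0763 rect [array([ 500.8, -297.6]), array([10.3, 54.4]), np.float64(85.4)]
px [285 329 105  31] n 1086 ztop 0.0898 rect [array([ 332.4, -382.1]), array([71.7,  3.4]), np.float64(65.6)]
```

View pics/w4.png

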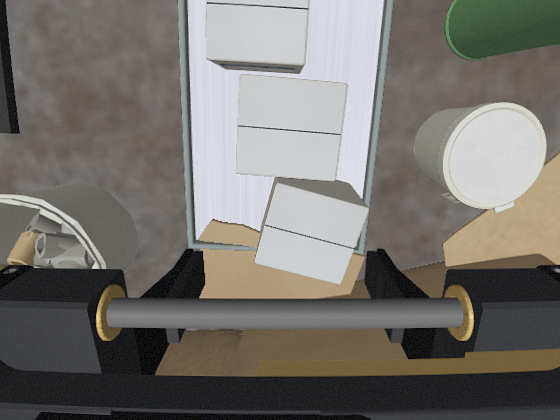

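The near carton has been knocked and turned. Its top corners are at about (277,182), (368,208), (347,284) and (255,262), so I'll re-measure it.

```bash
python3 - <<'E'
from h import *
c=cap("wrist");W=world(c)
pts=[(280,186),(362,211),(343,280),(261,260)]
for u,v in pts:print(u,v,np.round(W[v,u],4))
m=np.zeros(W.shape[:2],np.uint8);cv2.fillPoly(m,[np.array([(277,180),(371,206),(348,288),(252,264)])],1)
Q=W[(m>0)&(W[...,2]>.072)&(W[...,2]<.082)]
print(len(Q),np.median(Q[:,2]),cv2.minAreaRect((Q[:,:2]*1000).astype(np.float32)))
cv2.imwrite("pics/w5c.png",cv2.resize(c["image"][160:310,220:400],None,fx=4,fy=4)[:,:,::-1])
E
```

```text
280 186 [ 0.4439 -0.4232  0.0729]
362 211 [ 0.3984 -0.4544  0.0754]
343 280 [ 0.3367 -0.4053  0.0244]
261 260 [ 0.4125 -0.3812  0.0752]
7585 0.07512890430126762 ((404.80194091796875, -415.7740783691406), (62.114891052246094, 58.707725524902344), 35.246002197265625)
```

View pics/w5c.png

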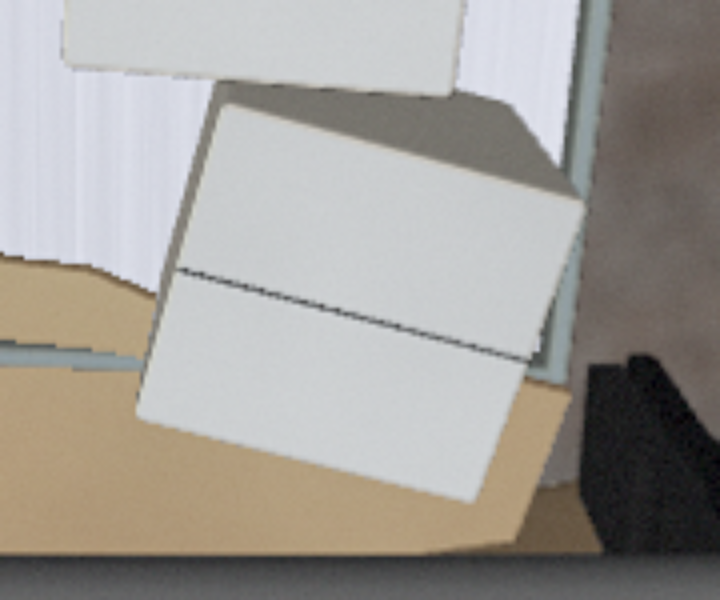

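```bash
python3 - <<'E'
from h import *
P=[]
for n in("w3","top0"):
    w=np.load(f"/tmp/{n}.npz")["W"].reshape(-1,3);P.append(w[~np.isnan(w[:,0])])
c=cap("wrist");W=world(c);W[250:]=np.nan;w=W.reshape(-1,3);P.append(w[~np.isnan(w[:,0])])
P=np.concatenate(P);ctr=np.array([.405,-.416])
P=P[(P[:,2]>.105)&(P[:,2]<.35)&(np.hypot(*(P[:,:2]-ctr).T)<.2)]
for h in(-126,-130,-134,-138,-142,-145):
    a=np.radians(h);y=np.array([np.cos(a),np.sin(a)]);x=np.array([-y[1],y[0]])
    d=P[:,:2]-ctr;X=abs(d@x);Y=abs(d@y)
    ds=np.hypot(np.maximum(X-.0375,0),np.maximum(Y-.095,0))
    i=ds.argsort()[:1]
    print(h,np.round(ds[i]*1000,1),np.round(P[i],3), (ds<.01).sum())
E
```

```text
-126 [0.] [[ 0.392 -0.452  0.12 ]] 13
-130 [0.] [[ 0.392 -0.452  0.12 ]] 13
-134 [0.] [[ 0.392 -0.452  0.12 ]] 13
-138 [0.] [[ 0.392 -0.452  0.12 ]] 53
-142 [0.] [[ 0.392 -0.452  0.12 ]] 309
-145 [0.] [[ 0.392 -0.452  0.12 ]] 459
```

```bash
python3 - <<'E'
from h import *
P=[]
for n in("w3","top0"):
    w=np.load(f"/tmp/{n}.npz")["W"].reshape(-1,3);P.append(w[~np.isnan(w[:,0])])
P=np.concatenate(P)
P=P[(P[:,2]>.11)&(P[:,2]<.35)]
for ctr in ([.405,-.416],):
  Q=P[(np.hypot(*(P[:,:2]-ctr).T)<.2)]
  for h in(-120,-126,-130,-134,-138,-142,-145):
    a=np.radians(h);y=np.array([np.cos(a),np.sin(a)]);x=np.array([-y[1],y[0]])
    d=Q[:,:2]-ctr;X=abs(d@x);Y=abs(d@y)
    ds=np.hypot(np.maximum(X-.0375,0),np.maximum(Y-.095,0))
    o=ds.argsort()[[0,5,20,60]]
    print(h,np.round(ds[o]*1000,1),np.round(Q[o[2]],3))
E
```

```text
-120 [34.5 34.7 35.1 35.6] [ 0.293 -0.465  0.124]
-126 [25.3 25.7 26.  26.6] [ 0.295 -0.46   0.144]
-130 [19.5 19.9 20.4 20.8] [ 0.296 -0.458  0.122]
-134 [13.9 14.4 14.8 15.6] [ 0.299 -0.451  0.123]
-138 [ 8.5  9.3  9.8 10.5] [ 0.303 -0.444  0.113]
-142 [3.6 4.3 5.1 5.9] [ 0.302 -0.443  0.126]
-145 [0.6 1.3 2.  3.1] [ 0.304 -0.441  0.114]
```

```bash
python3 - <<'E'
from h import *
go([.405,-.416,.046],-137)
E
```

```text
pos [ 0.415  -0.4052  0.1208] t 8.75 F [ 0.8  0.1 -0.3] open 1.0
tool shift units [-0.05  0.59  2.99] rotvec [ 0.02 -0.12  8.12]
```

Call:
move_arm(
  moves=[
    {"hand": 87, "x": -0.05, "y": 0.59, "z": 0, "wx": 0, "wy": 0, "wz": 0},
    {"hand": 87, "x": 0, "y": 0, "z": 0.2, "wx": 0, "wy": 0, "wz": 8.1},
    {"hand": 87, "x": 0, "y": 0, "z": 0.6, "wx": 0, "wy": 0, "wz": 0},
    {"hand": 87, "x": 0, "y": 0, "z": 0.6, "wx": 0, "wy": 0, "wz": 0},
    {"hand": 87, "x": 0, "y": 0, "z": 0.6, "wx": 0, "wy": 0, "wz": 0},
    {"hand": 87, "x": 0, "y": 0, "z": 0.6, "wx": 0, "wy": 0, "wz": 0},
    {"hand": 87, "x": 0, "y": 0, "z": 0.4, "wx": 0, "wy": 0, "wz": 0},
    {"hand": 87, "x": 0, "y": 0, "z": 0, "wx": 0, "wy": 0, "wz": 0},
    {"hand": 75, "x": 0, "y": 0, "z": 0, "wx": 0, "wy": 0, "wz": 0},
    {"hand": 68, "x": 0, "y": 0, "z": 0, "wx": 0, "wy": 0, "wz": 0},
    {"hand": 64, "x": 0, "y": 0, "z": 0, "wx": 0, "wy": 0, "wz": 0},
    {"hand": 50, "x": 0, "y": 0, "z": 0, "wx": 0, "wy": 0, "wz": 0},
    {"hand": 50, "x": 0, "y": 0, "z": 0, "wx": 0, "wy": 0, "wz": 0},
    {"hand": 50, "x": 0, "y": 0, "z": 0, "wx": 0, "wy": 0, "wz": 0},
  ],
)

```text
time_s: 10.15
position: [0.4044, -0.4155, 0.0457]
tcp_rot: [[0.682, -0.731, 0.001], [-0.731, -0.682, -0.001], [0.001, 0.0, -1.0]]
force: [-1.3, 0.2, 4.7]
opening: 0.732
```

```bash
python3 - <<'E'
from h import *
go([.405,-.416,.3],-137)
print(bot.read_state()["opening"]*87)
c=cap("wrist","w6.png");cap("top","t3.png")
E
```

```text
pos [ 0.4044 -0.4155  0.0457] t 10.15 F [-1.3  0.2  4.7] open 0.732
tool shift units [  0.04  -0.   -10.17] rotvec [ 0.02 -0.07  0.01]
63.67027965347408
```

View pics/w6.png

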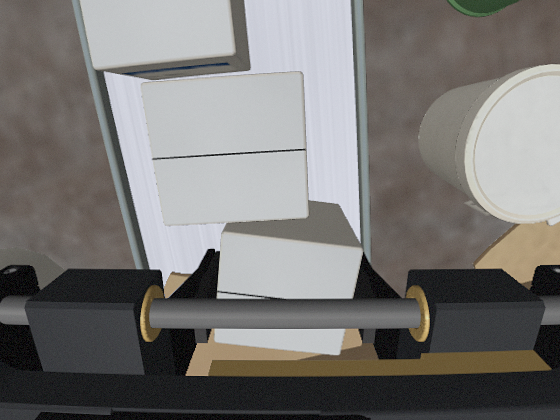

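Call:
move_arm(
  moves=[
    {"hand": 50, "x": 0, "y": 0, "z": -0.5, "wx": 0, "wy": 0, "wz": 0},
    {"hand": 50, "x": 0, "y": 0, "z": -0.8, "wx": 0, "wy": 0, "wz": 0},
    {"hand": 50, "x": 0, "y": 0, "z": -0.9, "wx": 0, "wy": 0, "wz": 0},
    {"hand": 50, "x": 0, "y": 0, "z": -0.9, "wx": 0, "wy": 0, "wz": 0},
    {"hand": 50, "x": 0, "y": 0, "z": -0.9, "wx": 0, "wy": 0, "wz": 0},
    {"hand": 50, "x": -0.2, "y": 0, "z": -0.9, "wx": 0, "wy": 0, "wz": 0},
    {"hand": 50, "x": -0.3, "y": 0, "z": -0.9, "wx": 0, "wy": 0, "wz": 0},
    {"hand": 50, "x": -0.3, "y": 0, "z": -0.9, "wx": 0, "wy": 0, "wz": 0},
    {"hand": 50, "x": -0.3, "y": 0, "z": -0.9, "wx": 0, "wy": 0, "wz": 0},
    {"hand": 50, "x": 0, "y": 0, "z": -0.9, "wx": 0, "wy": 0, "wz": 0},
    {"hand": 50, "x": 0, "y": 0, "z": -0.9, "wx": 0, "wy": 0, "wz": 0},
    {"hand": 50, "x": 0, "y": 0, "z": -0.9, "wx": 0, "wy": 0, "wz": 0},
    {"hand": 50, "x": 0, "y": 0, "z": -0.9, "wx": 0, "wy": 0, "wz": 0},
    {"hand": 50, "x": 0, "y": 0, "z": -0.9, "wx": 0, "wy": 0, "wz": 0},
    {"hand": 50, "x": 0, "y": 0, "z": -0.9, "wx": 0, "wy": 0, "wz": 0},
    {"hand": 50, "x": 0, "y": 0, "z": -0.9, "wx": 0, "wy": 0, "wz": 0},
    {"hand": 50, "x": 0, "y": 0, "z": 0, "wx": 0, "wy": 0, "wz": 0},
  ],
)

```text
time_s: 11.95
position: [0.3861, -0.3958, 0.396]
tcp_rot: [[0.682, -0.731, 0.004], [-0.731, -0.682, -0.005], [0.007, 0.001, -1.0]]
force: [-0.2, -1.2, -1.1]
opening: 0.734
```

```bash
python3 - <<'E'
from h import *
go([.35,-.28,.40],-137)
print(bot.read_state()["opening"]*87)
c=cap("wrist","w7.png")
W=world(c)
m=(W[...,2]>.3)&(W[...,2]<.5);m[:, :200]=0;m[:,380:]=0
P=W[m];print(len(P))
E
```

```text
pos [ 0.3861 -0.3958  0.396 ] t 11.95 F [-0.2 -1.2 -1.1] open 0.734
tool shift units [-4.37 -2.1  -0.19] rotvec [ 0.05 -0.38  0.  ]
63.860386915292246
28306
```

View pics/w7.png

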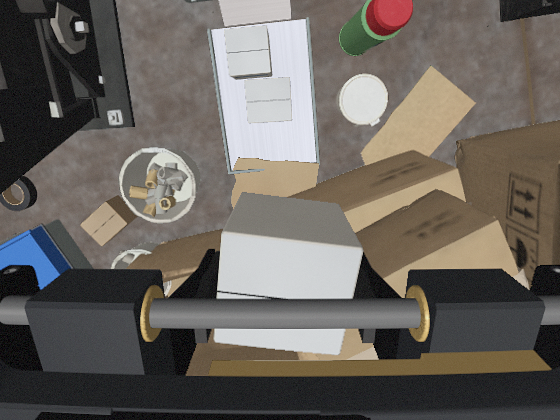

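```bash
cat >> h.py <<'E'
def held(c):
    st=bot.read_state();R=np.array(st["tcp_rot"]);p=np.array(st["position"])
    W=world(c);T=(W-p)@R   # tool coords
    m=(T[...,2]<0.0)&(T[...,2]>-.06)&(abs(T[...,1])<.045)&(abs(T[...,0])<.05);m[300:]=0
    P=T[m];print("held n",len(P),"z pct",np.round(np.percentile(P[:,2],[2,20,50,80]),4))
    zt=np.median(P[:,2]);Q=P[abs(P[:,2]-zt)<.004]
    print("xrange",Q[:,0].min(),Q[:,0].max())
    # far upper edge: max x per y bin
    b=np.round(Q[:,1]/.002).astype(int);ys=[];xs=[]
    for k in np.unique(b):
        q=Q[b==k]
        if abs(k*.002)<.026: ys.append(k*.002);xs.append(np.percentile(q[:,0],99))
    f=np.polyfit(ys,xs,1);print("edge x=%.4f + %.4f y  -> %.2f deg"%(f[1],f[0],np.degrees(np.arctan(f[0]))))
    return T
E
python3 - <<'E'
from h import *
held(cap("wrist"))
E
```

```text
held n 13414 z pct [-0.0448 -0.0315 -0.0308 -0.024 ]
xrange -0.0006546834977197076 0.0339547623488041
edge x=0.0305 + -0.1284 y  -> -7.32 deg
```

Call:
move_arm(
  moves=[
    {"hand": 50, "x": -0.4, "y": -0.3, "z": 0, "wx": 0, "wy": 0, "wz": 0},
    {"hand": 50, "x": -0.86, "y": -0.64, "z": 0, "wx": 0, "wy": 0, "wz": 0},
    {"hand": 50, "x": -0.86, "y": -0.64, "z": 0, "wx": 0, "wy": 0, "wz": 0},
    {"hand": 50, "x": -0.86, "y": -0.64, "z": 0, "wx": 0, "wy": 0, "wz": 0},
    {"hand": 50, "x": -0.86, "y": -0.64, "z": 0, "wx": 0, "wy": 0, "wz": 0},
    {"hand": 50, "x": -0.86, "y": -0.64, "z": 0, "wx": 0, "wy": 0, "wz": 0},
    {"hand": 50, "x": -0.42, "y": -0.83, "z": 0, "wx": 0, "wy": 0, "wz": 0},
    {"hand": 50, "x": -0.42, "y": -0.83, "z": 0, "wx": 0, "wy": 0, "wz": 0},
    {"hand": 50, "x": -0.42, "y": -0.83, "z": 0, "wx": 0, "wy": 0, "wz": 0},
    {"hand": 50, "x": -0.42, "y": -0.83, "z": 0, "wx": 0, "wy": 0, "wz": 0},
    {"hand": 50, "x": -0.42, "y": -0.83, "z": 0, "wx": 0, "wy": 0, "wz": 0},
    {"hand": 50, "x": -0.42, "y": -0.83, "z": 0, "wx": 0, "wy": 0, "wz": 0},
    {"hand": 50, "x": -0.42, "y": -0.83, "z": 0, "wx": 0, "wy": 0, "wz": 0},
    {"hand": 50, "x": -0.42, "y": -0.83, "z": 0, "wx": 0, "wy": 0, "wz": 0},
    {"hand": 50, "x": -0.42, "y": -0.83, "z": 0, "wx": 0, "wy": 0, "wz": 0},
    {"hand": 50, "x": -0.42, "y": -0.83, "z": 0, "wx": 0, "wy": 0, "wz": 0},
    {"hand": 50, "x": 0, "y": 0, "z": 0, "wx": 0, "wy": 0, "wz": 0},
  ],
)

```text
time_s: 13.75
position: [0.4483, -0.0281, 0.391]
tcp_rot: [[0.685, -0.729, -0.003], [-0.729, -0.685, 0.003], [-0.004, 0.001, -1.0]]
force: [0.8, -0.2, -1.7]
opening: 0.735
```

```bash
python3 - <<'E'
from h import *
go([.5941,.0077,.30],-103.8)
held(cap("wrist"))
E
```

```text
pos [ 0.4483 -0.0281  0.391 ] t 13.75 F [ 0.8 -0.2 -1.7] open 0.735
tool shift units [ 2.96 -5.24  3.63] rotvec [-3.0e-02  2.4e-01 -3.3e+01]
held n 13225 z pct [-0.0429 -0.0298 -0.029  -0.023 ]
xrange -0.0019325522433881297 0.03231476852787254
edge x=0.0288 + -0.1273 y  -> -7.25 deg
```

Call:
move_arm(
  moves=[
    {"hand": 50, "x": 0.49, "y": -0.87, "z": 0, "wx": 0, "wy": 0, "wz": 0},
    {"hand": 50, "x": 0.49, "y": -0.87, "z": 0, "wx": 0, "wy": 0, "wz": 0},
    {"hand": 50, "x": 0.49, "y": -0.87, "z": 0, "wx": 0, "wy": 0, "wz": 0},
    {"hand": 50, "x": 0.49, "y": -0.87, "z": 0, "wx": 0, "wy": 0, "wz": 0},
    {"hand": 50, "x": 0.49, "y": -0.87, "z": 0, "wx": 0, "wy": 0, "wz": 0},
    {"hand": 50, "x": 0.49, "y": -0.87, "z": 0, "wx": 0, "wy": 0, "wz": 0},
    {"hand": 50, "x": 0, "y": 0, "z": 0.9, "wx": 0, "wy": 0, "wz": -8.25},
    {"hand": 50, "x": 0, "y": 0, "z": 0.9, "wx": 0, "wy": 0, "wz": -8.25},
    {"hand": 50, "x": 0, "y": 0, "z": 0.9, "wx": 0, "wy": 0, "wz": -8.25},
    {"hand": 50, "x": 0, "y": 0, "z": 0.9, "wx": 0, "wy": 0, "wz": -8.25},
    {"hand": 50, "x": 0, "y": 0, "z": 0.9, "wx": 0, "wy": 0, "wz": 0},
    {"hand": 50, "x": 0, "y": 0, "z": 0.9, "wx": 0, "wy": 0, "wz": 0},
    {"hand": 50, "x": 0, "y": 0, "z": 0.9, "wx": 0, "wy": 0, "wz": 0},
    {"hand": 50, "x": 0, "y": 0, "z": 0.9, "wx": 0, "wy": 0, "wz": 0},
    {"hand": 50, "x": 0, "y": 0, "z": 0, "wx": 0, "wy": 0, "wz": 0},
    {"hand": 50, "x": 0, "y": 0, "z": 0, "wx": 0, "wy": 0, "wz": 0},
  ],
)

```text
time_s: 15.4
position: [0.5943, 0.0035, 0.2121]
tcp_rot: [[0.97, -0.243, -0.002], [-0.243, -0.97, 0.0], [-0.002, 0.0, -1.0]]
force: [0.7, 0.5, -1.3]
opening: 0.733
```

```bash
python3 - <<'E'
from h import *
go([.5941,.0077,.0965],-103.8)
c=cap("wrist","w8.png");held(c);cap("scene","s2.png");W=world(c)
im=c["image"].astype(int);r,g,b=im[...,0],im[...,1],im[...,2]
blue=(b>r+60)&(b>g+30)&(W[...,2]>.03)&(W[...,2]<.095);P=W[blue]
print(cv2.minAreaRect((P[:,:2]*1000).astype(np.float32)))
E
```

```text
pos [0.5943 0.0035 0.2121] t 15.4 F [ 0.7  0.5 -1.3] open 0.733
tool shift units [-0.04 -0.16  4.63] rotvec [ 0.02  0.11 -0.25]
held n 13206 z pct [-0.0421 -0.0289 -0.0281 -0.0224]
xrange -0.0018647279454202398 0.032971036016110775
edge x=0.0294 + -0.1286 y  -> -7.33 deg
((579.1205444335938, 67.13603973388672), (190.69174194335938, 155.62855529785156), 69.17027282714844)
```

View pics/w8.png

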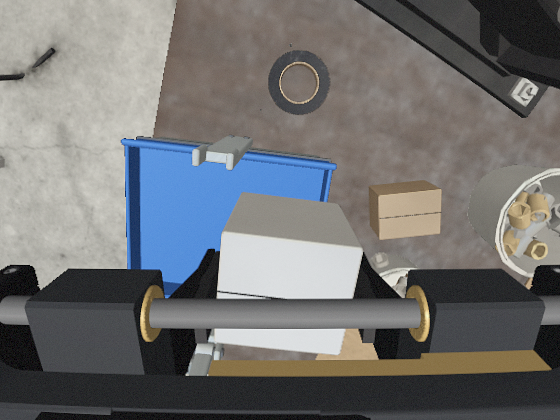

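View pics/s2.png

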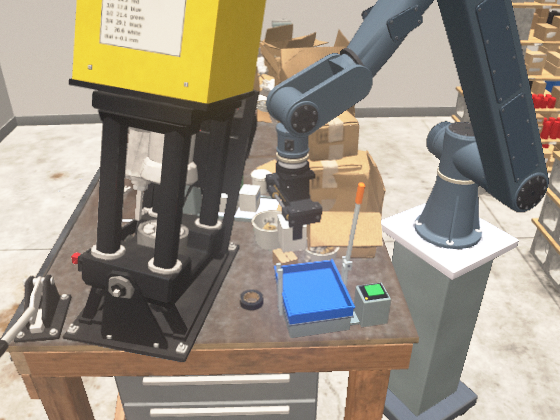

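Call:
move_arm(
  moves=[
    {"hand": 50, "x": -0.04, "y": -0.16, "z": 0.4, "wx": 0, "wy": 0, "wz": 0},
    {"hand": 50, "x": 0, "y": 0, "z": 0.8, "wx": 0, "wy": 0, "wz": 0},
    {"hand": 50, "x": 0, "y": 0, "z": 0.8, "wx": 0, "wy": 0, "wz": 0},
    {"hand": 50, "x": 0, "y": 0, "z": 0.8, "wx": 0, "wy": 0, "wz": 0},
    {"hand": 50, "x": 0, "y": 0, "z": 0.6, "wx": 0, "wy": 0, "wz": 0},
    {"hand": 50, "x": 0, "y": 0, "z": 0.5, "wx": 0, "wy": 0, "wz": 0},
    {"hand": 50, "x": 0, "y": 0, "z": 0.3, "wx": 0, "wy": 0, "wz": 0},
    {"hand": 50, "x": 0, "y": 0, "z": 0.1, "wx": 0, "wy": 0, "wz": 0},
    {"hand": 50, "x": 0, "y": 0, "z": 0.1, "wx": 0, "wy": 0, "wz": 0},
    {"hand": 50, "x": 0, "y": 0, "z": 0.1, "wx": 0, "wy": 0, "wz": 0},
    {"hand": 50, "x": 0, "y": 0, "z": 0, "wx": 0, "wy": 0, "wz": 0},
    {"hand": 50, "x": 0, "y": 0, "z": 0, "wx": 0, "wy": 0, "wz": 0},
  ],
)

```text
time_s: 16.7
position: [0.5952, 0.0082, 0.1004]
tcp_rot: [[0.97, -0.242, 0.001], [-0.242, -0.97, -0.0], [0.001, -0.0, -1.0]]
force: [-0.4, -0.4, -1.3]
opening: 0.736
```

```bash
python3 - <<'E'
from h import *
go([.5941,.0077,.0957],-103.8)
c=cap("wrist","w9.png");held(c)
cap("scene","s3.png")
E
```

```text
pos [0.5952 0.0082 0.1004] t 16.7 F [-0.4 -0.4 -1.3] open 0.736
tool shift units [-0.04  0.03  0.19] rotvec [-0.   -0.04 -0.21]
held n 14006 z pct [-0.0468 -0.03   -0.0291 -0.0231]
xrange -0.0005108168401960981 0.04995937702934144
edge x=0.0301 + -0.1292 y  -> -7.36 deg
```

View pics/w9.png

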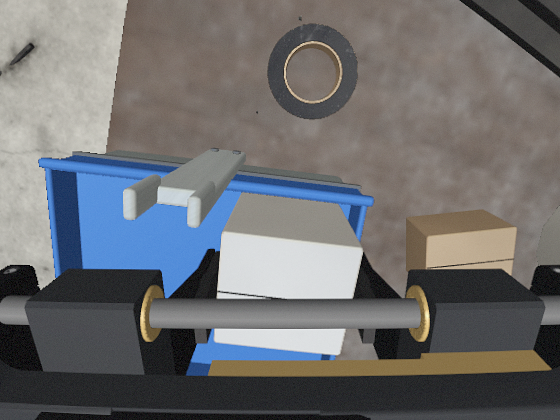

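View pics/s3.png

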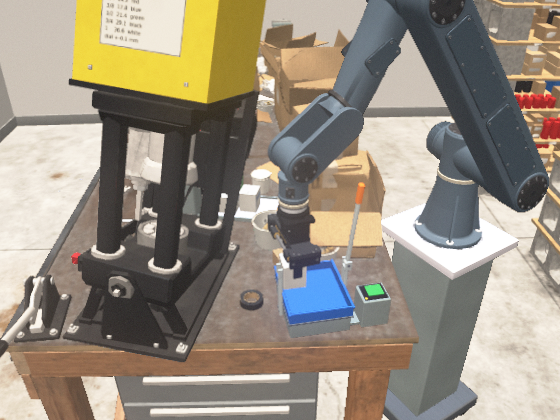

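Call:
move_arm(
  moves=[
    {"hand": 50, "x": -0.02, "y": 0, "z": 0.1, "wx": 0, "wy": 0, "wz": 0},
    {"hand": 50, "x": 0, "y": 0, "z": 0.1, "wx": 0, "wy": 0, "wz": 0},
    {"hand": 50, "x": 0, "y": 0, "z": 0, "wx": 0, "wy": 0, "wz": 0},
    {"hand": 50, "x": 0, "y": 0, "z": 0, "wx": 0, "wy": 0, "wz": 0},
  ],
)

```text
time_s: 17.2
position: [0.5944, 0.0084, 0.0949]
tcp_rot: [[0.97, -0.242, -0.0], [-0.242, -0.97, 0.0], [-0.0, 0.0, -1.0]]
force: [0.1, -0.1, -1.4]
opening: 0.733
```

Call:
move_arm(
  moves=[
    {"hand": 50, "x": 0, "y": 0, "z": 0.05, "wx": 0, "wy": 0, "wz": 0},
    {"hand": 50, "x": 0, "y": 0, "z": 0, "wx": 0, "wy": 0, "wz": 0},
    {"hand": 68, "x": 0, "y": 0, "z": 0, "wx": 0, "wy": 0, "wz": 0},
    {"hand": 78, "x": 0, "y": 0, "z": 0, "wx": 0, "wy": 0, "wz": 0},
    {"hand": 78, "x": 0, "y": 0, "z": 0, "wx": 0, "wy": 0, "wz": 0},
    {"hand": 78, "x": 0, "y": 0, "z": -0.4, "wx": 0, "wy": 0, "wz": 0},
    {"hand": 78, "x": 0, "y": 0, "z": -0.8, "wx": 0, "wy": 0, "wz": 0},
    {"hand": 78, "x": 0, "y": 0, "z": -0.9, "wx": 0, "wy": 0, "wz": 0},
    {"hand": 78, "x": 0, "y": 0, "z": -0.9, "wx": 0, "wy": 0, "wz": 0},
    {"hand": 78, "x": 0, "y": 0, "z": -0.9, "wx": 0, "wy": 0, "wz": 0},
    {"hand": 78, "x": 0, "y": 0, "z": -0.9, "wx": 0, "wy": 0, "wz": 0},
    {"hand": 78, "x": 0, "y": 0, "z": -0.9, "wx": 0, "wy": 0, "wz": 0},
    {"hand": 78, "x": 0, "y": 0, "z": -0.9, "wx": 0, "wy": 0, "wz": 0},
    {"hand": 78, "x": 0, "y": 0, "z": -0.9, "wx": 0, "wy": 0, "wz": 0},
    {"hand": 78, "x": 0, "y": 0, "z": -0.9, "wx": 0, "wy": 0, "wz": 0},
    {"hand": 87, "x": 0, "y": 0, "z": -0.9, "wx": 0, "wy": 0, "wz": 0},
    {"hand": 87, "x": 0, "y": 0, "z": -0.9, "wx": 0, "wy": 0, "wz": 0},
    {"hand": 87, "x": 0, "y": 0, "z": 0, "wx": 0, "wy": 0, "wz": 0},
  ],
)

```text
time_s: 19.0
position: [0.5963, 0.0081, 0.353]
tcp_rot: [[0.97, -0.242, 0.008], [-0.242, -0.97, -0.001], [0.008, -0.001, -1.0]]
force: [0.3, 0.1, -0.9]
opening: 0.988
```

```bash
cat >> h.py <<'E'
TC=np.array([.577,.069]);_a=np.radians(-21.1);EX=np.array([np.cos(_a),np.sin(_a)]);EY=np.array([-EX[1],EX[0]])
def tot(P): d=P[...,:2]-TC; return np.stack([d@EX,d@EY,P[...,2]],-1)
def incartons(W):
    T=tot(W);m=((T[...,2]>.105)&(T[...,2]<.14)&(abs(T[...,0])<.074)&(abs(T[...,1])<.09)).astype(np.uint8)
    n,l,st,_=cv2.connectedComponentsWithStats(m,connectivity=4)
    for i in range(1,n):
        if st[i,4]<80: continue
        Q=T[l==i];Q=Q[Q[:,2]>np.percentile(Q[:,2],60)-.006]
        print("tote carton n",len(Q),"ztop",np.round(np.median(Q[:,2]),4),[np.round(v,1) for v in cv2.minAreaRect((Q[:,:2]*1000).astype(np.float32))])
E
python3 - <<'E'
from h import *
c=cap("wrist","w10.png");W=world(c);incartons(W)
c=cap("top","t4.png");W=world(c);incartons(W);cartons(W)
go([.45,-.03,.40],-129)
E
```

```text
tote carton n 2483 ztop 0.1241 [array([ 39. , -49.8]), array([62.1, 58.6]), np.float64(89.8)]
px [354 187  25  25] n 305 ztop 0.07 rect [array([ 528. , -477.1]), array([55.6, 56.9]), np.float64(48.0)]
px [345 207  26  27] n 344 ztop 0.0782 rect [array([ 463.2, -447.6]), array([58.6, 56.3]), np.float64(45.6)]
px [376 241  22  22] n 288 ztop 0.0695 rect [array([ 374. , -535.5]), array([51.5, 64.5]), np.float64(41.3)]
pos [0.5943 0.0084 0.3491] t 19.1 F [-0.6 -0.8 -0. ] open 0.993
tool shift units [-5.23  2.89 -2.04] rotvec [-1.000e-02 -4.000e-02  2.499e+01]
```

View pics/w10.png

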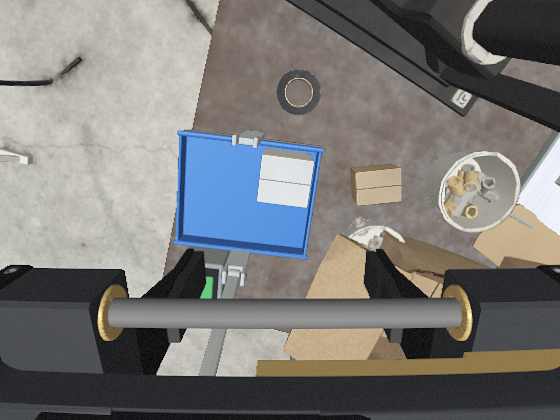

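View pics/t4.png

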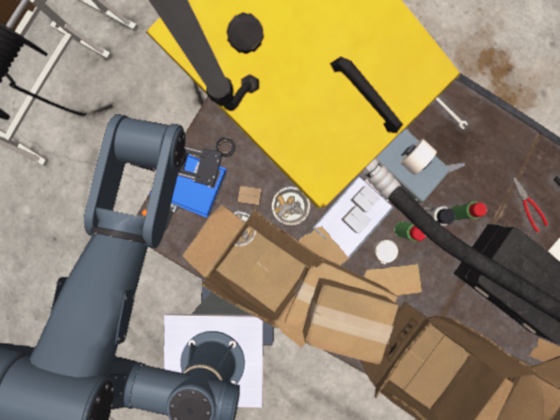

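Call:
move_arm(
  moves=[
    {"hand": 87, "x": -0.75, "y": 0.41, "z": -0.3, "wx": 0, "wy": 0, "wz": 0},
    {"hand": 87, "x": -0.75, "y": 0.41, "z": -0.3, "wx": 0, "wy": 0, "wz": 0},
    {"hand": 87, "x": -0.75, "y": 0.41, "z": -0.3, "wx": 0, "wy": 0, "wz": 0},
    {"hand": 87, "x": -0.75, "y": 0.41, "z": -0.3, "wx": 0, "wy": 0, "wz": 0},
    {"hand": 87, "x": -0.75, "y": 0.41, "z": -0.3, "wx": 0, "wy": 0, "wz": 0},
    {"hand": 87, "x": -0.75, "y": 0.41, "z": -0.3, "wx": 0, "wy": 0, "wz": 0},
    {"hand": 87, "x": -0.75, "y": 0.41, "z": -0.3, "wx": 0, "wy": 0, "wz": 0},
    {"hand": 87, "x": -0.1, "y": 0.93, "z": 0, "wx": 0, "wy": 0, "wz": 0},
    {"hand": 87, "x": -0.1, "y": 0.93, "z": 0, "wx": 0, "wy": 0, "wz": 0},
    {"hand": 87, "x": -0.1, "y": 0.93, "z": 0, "wx": 0, "wy": 0, "wz": 0},
    {"hand": 87, "x": -0.1, "y": 0.93, "z": 0, "wx": 0, "wy": 0, "wz": 0},
    {"hand": 87, "x": -0.1, "y": 0.93, "z": 0, "wx": 0, "wy": 0, "wz": 0},
    {"hand": 87, "x": -0.1, "y": 0.93, "z": 0, "wx": 0, "wy": 0, "wz": 0},
    {"hand": 87, "x": -0.1, "y": 0.93, "z": 0, "wx": 0, "wy": 0, "wz": 0},
    {"hand": 87, "x": -0.1, "y": 0.93, "z": 0, "wx": 0, "wy": 0, "wz": 0},
    {"hand": 87, "x": -0.1, "y": 0.93, "z": 0, "wx": 0, "wy": 0, "wz": 0},
    {"hand": 87, "x": -0.1, "y": 0.93, "z": 0, "wx": 0, "wy": 0, "wz": 0},
    {"hand": 87, "x": 0, "y": 0, "z": 0, "wx": 0, "wy": 0, "wz": 0},
  ],
)

```text
time_s: 20.9
position: [0.3681, -0.2506, 0.3996]
tcp_rot: [[0.969, -0.245, -0.003], [-0.245, -0.969, 0.002], [-0.003, -0.001, -1.0]]
force: [-0.2, 0.8, 0.2]
opening: 0.998
```

```bash
python3 - <<'E'
from h import *
go([.385,-.385,.38],-131)
E
```

```text
pos [ 0.3681 -0.2506  0.3996] t 20.9 F [-0.2  0.8  0.2] open 0.998
tool shift units [1.98 5.04 0.77] rotvec [-1.000e-02  1.800e-01  2.679e+01]
```

Call:
move_arm(
  moves=[
    {"hand": 87, "x": 0.33, "y": 0.84, "z": 0, "wx": 0, "wy": 0, "wz": 0},
    {"hand": 87, "x": 0.33, "y": 0.84, "z": 0, "wx": 0, "wy": 0, "wz": 0},
    {"hand": 87, "x": 0.33, "y": 0.84, "z": 0, "wx": 0, "wy": 0, "wz": 0},
    {"hand": 87, "x": 0.33, "y": 0.84, "z": 0, "wx": 0, "wy": 0, "wz": 0},
    {"hand": 87, "x": 0.33, "y": 0.84, "z": 0, "wx": 0, "wy": 0, "wz": 0},
    {"hand": 87, "x": 0.33, "y": 0.84, "z": 0, "wx": 0, "wy": 0, "wz": 0},
    {"hand": 87, "x": 0, "y": 0, "z": 0.4, "wx": 0, "wy": 0, "wz": 6.7},
    {"hand": 87, "x": 0, "y": 0, "z": 0.8, "wx": 0, "wy": 0, "wz": 6.7},
    {"hand": 87, "x": 0, "y": 0, "z": 0.8, "wx": 0, "wy": 0, "wz": 6.7},
    {"hand": 87, "x": 0, "y": 0, "z": 0.8, "wx": 0, "wy": 0, "wz": 6.7},
    {"hand": 87, "x": 0, "y": 0, "z": 0, "wx": 0, "wy": 0, "wz": 0},
    {"hand": 87, "x": 0, "y": 0, "z": 0, "wx": 0, "wy": 0, "wz": 0},
  ],
)

```text
time_s: 22.1
position: [0.3871, -0.3834, 0.3309]
tcp_rot: [[0.759, -0.651, -0.001], [-0.651, -0.759, 0.001], [-0.001, -0.0, -1.0]]
force: [-0.7, 1.5, 0.7]
opening: 0.998
```

```bash
python3 - <<'E'
from h import *
c=cap("wrist","w11.png");W=world(c);cartons(W)
go([.464,-.4475,.20],-134)
E
```

```text
px [242   0  50  59] n 2717 ztop 0.068 rect [array([ 530. , -476.6]), array([56.3, 60.2]), np.float64(47.6)]
px [384   2  31  42] n 175 ztop 0.0882 rect [array([ 434.5, -589.6]), array([14. , 43.9]), np.float64(80.5)]
px [258  63  53  53] n 2557 ztop 0.0759 rect [array([ 466. , -448.2]), array([61.2, 57.1]), np.float64(46.4)]
px [363  73  49  60] n 2127 ztop 0.0671 rect [array([ 375.3, -536.2]), array([56.1, 66.3]), np.float64(35.6)]
px [159 136  29  40] n 184 ztop 0.077 rect [array([ 496.3, -296.3]), array([10.5, 57. ]), np.float64(81.5)]
px [285 197  58  23] n 173 ztop 0.089 rect [array([ 331.6, -382.8]), array([75.2,  1.4]), np.float64(65.9)]
pos [ 0.3873 -0.3837  0.3318] t 22.15 F [-0.1 -0.9  0.5] open 1.001
tool shift units [ 3.98 -0.06  5.27] rotvec [ 0.01 -0.05  3.34]
```

View pics/w11.png

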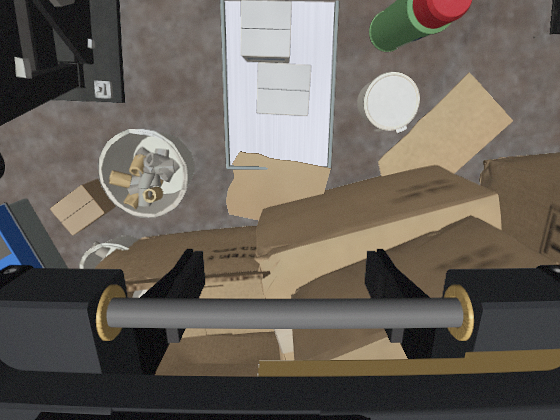

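Call:
move_arm(
  moves=[
    {"hand": 87, "x": 0, "y": 0, "z": 0.6, "wx": 0, "wy": 0, "wz": 3.0},
    {"hand": 87, "x": 0, "y": 0, "z": 0.9, "wx": 0, "wy": 0, "wz": 0},
    {"hand": 87, "x": 0, "y": 0, "z": 0.9, "wx": 0, "wy": 0, "wz": 0},
    {"hand": 87, "x": 0.8, "y": 0, "z": 0.8, "wx": 0, "wy": 0, "wz": 0},
    {"hand": 87, "x": 0.8, "y": 0, "z": 0.8, "wx": 0, "wy": 0, "wz": 0},
    {"hand": 87, "x": 0.8, "y": 0, "z": 0.8, "wx": 0, "wy": 0, "wz": 0},
    {"hand": 87, "x": 0.8, "y": 0, "z": 0.8, "wx": 0, "wy": 0, "wz": 0},
    {"hand": 87, "x": 0.8, "y": 0, "z": 0.8, "wx": 0, "wy": 0, "wz": 0},
    {"hand": 87, "x": 0, "y": 0, "z": 0.8, "wx": 0, "wy": 0, "wz": 0},
    {"hand": 87, "x": 0, "y": 0, "z": 0.8, "wx": 0, "wy": 0, "wz": 0},
    {"hand": 87, "x": 0, "y": 0, "z": 0, "wx": 0, "wy": 0, "wz": 0},
    {"hand": 87, "x": 0, "y": 0, "z": 0, "wx": 0, "wy": 0, "wz": 0},
  ],
)

```text
time_s: 23.35
position: [0.4596, -0.4531, 0.1322]
tcp_rot: [[0.722, -0.691, 0.001], [-0.691, -0.722, -0.001], [0.001, 0.0, -1.0]]
force: [-0.6, 0.1, 0.4]
opening: 0.999
```

```bash
python3 - <<'E'
from h import *
c=cap("wrist","w12.png");W=world(c);cartons(W)
go([.4655,-.448,.045],-133.6)
E
```

```text
px [438  75  51  68] n 700 ztop 0.0882 rect [array([ 440.4, -589.9]), array([12.3, 41.2]), np.float64(65.6)]
px [191  85  91  92] n 7647 ztop 0.0678 rect [array([ 530.3, -476.1]), array([57.4, 59.5]), np.float64(47.3)]
px [229 184  90  83] n 6771 ztop 0.0756 rect [array([ 466.2, -448.1]), array([61.3, 58.4]), np.float64(46.5)]
px [406 186  82  88] n 5260 ztop 0.0667 rect [array([ 375.8, -535.5]), array([55.2, 68.4]), np.float64(42.6)]
pos [ 0.4598 -0.4535  0.1329] t 23.4 F [-0.9 -0.2 -0.3] open 0.999
tool shift units [ 0.   -0.32  3.51] rotvec [ 0.03 -0.17 -0.16]
```

View pics/w12.png

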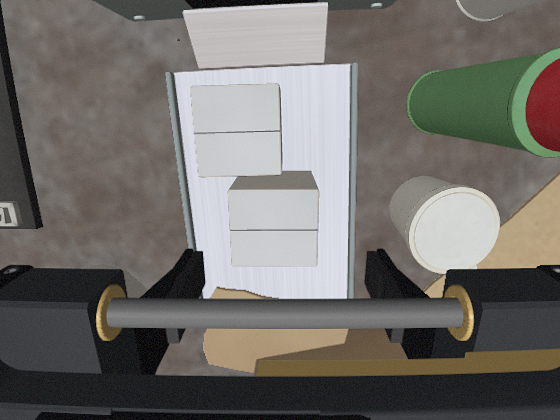

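Call:
move_arm(
  moves=[
    {"hand": 87, "x": 0.02, "y": -0.33, "z": 0.3, "wx": 0, "wy": 0, "wz": 0},
    {"hand": 87, "x": 0, "y": 0, "z": 0.7, "wx": 0, "wy": 0, "wz": 0},
    {"hand": 87, "x": 0, "y": 0, "z": 0.8, "wx": 0, "wy": 0, "wz": 0},
    {"hand": 87, "x": 0, "y": 0, "z": 0.7, "wx": 0, "wy": 0, "wz": 0},
    {"hand": 87, "x": 0, "y": 0, "z": 0.6, "wx": 0, "wy": 0, "wz": 0},
    {"hand": 87, "x": 0, "y": 0, "z": 0.4, "wx": 0, "wy": 0, "wz": 0},
    {"hand": 87, "x": 0, "y": 0, "z": 0, "wx": 0, "wy": 0, "wz": 0},
    {"hand": 70, "x": 0, "y": 0, "z": 0, "wx": 0, "wy": 0, "wz": 0},
    {"hand": 65, "x": 0, "y": 0, "z": 0, "wx": 0, "wy": 0, "wz": 0},
    {"hand": 50, "x": 0, "y": 0, "z": 0, "wx": 0, "wy": 0, "wz": 0},
    {"hand": 50, "x": 0, "y": 0, "z": 0, "wx": 0, "wy": 0, "wz": 0},
    {"hand": 50, "x": 0, "y": 0, "z": 0, "wx": 0, "wy": 0, "wz": 0},
    {"hand": 50, "x": 0, "y": 0, "z": 0, "wx": 0, "wy": 0, "wz": 0},
  ],
)

```text
time_s: 24.7
position: [0.4652, -0.4473, 0.0445]
tcp_rot: [[0.722, -0.692, 0.001], [-0.692, -0.722, -0.001], [0.001, 0.0, -1.0]]
force: [-1.1, 0.1, 3.5]
opening: 0.713
```

```bash
python3 - <<'E'
from h import *
c=cap("wrist","w13.png");held(c)
go([.385,-.385,.40],-133.6);print(bot.read_state()["opening"]*87)
E
```

```text
held n 16457 z pct [-0.0428 -0.031  -0.0301 -0.0223]
xrange 0.0002501731626008118 0.030993802268089093
edge x=0.0303 + 0.0030 y  -> 0.17 deg
pos [ 0.4652 -0.4473  0.0445] t 24.75 F [-0.7 -0.1  3.8] open 0.708
tool shift units [ -4.02   0.43 -14.22] rotvec [ 0.02 -0.06 -0.2 ]
61.60708582014646
```

Call:
move_arm(
  moves=[
    {"hand": 50, "x": 0, "y": 0, "z": -0.4, "wx": 0, "wy": 0, "wz": 0},
    {"hand": 50, "x": 0, "y": 0, "z": -0.8, "wx": 0, "wy": 0, "wz": 0},
    {"hand": 50, "x": 0, "y": 0, "z": -0.9, "wx": 0, "wy": 0, "wz": 0},
    {"hand": 50, "x": 0, "y": 0, "z": -0.9, "wx": 0, "wy": 0, "wz": 0},
    {"hand": 50, "x": -0.3, "y": 0, "z": -0.9, "wx": 0, "wy": 0, "wz": 0},
    {"hand": 50, "x": -0.8, "y": 0, "z": -0.8, "wx": 0, "wy": 0, "wz": 0},
    {"hand": 50, "x": -0.9, "y": 0, "z": -0.6, "wx": 0, "wy": 0, "wz": 0},
    {"hand": 50, "x": -0.9, "y": 0, "z": -0.6, "wx": 0, "wy": 0, "wz": 0},
    {"hand": 50, "x": -0.7, "y": 0, "z": -0.7, "wx": 0, "wy": 0, "wz": 0},
    {"hand": 50, "x": 0, "y": 0, "z": -0.9, "wx": 0, "wy": 0, "wz": 0},
    {"hand": 50, "x": 0, "y": 0, "z": -0.9, "wx": 0, "wy": 0, "wz": 0},
    {"hand": 50, "x": 0, "y": 0, "z": -0.9, "wx": 0, "wy": 0, "wz": 0},
    {"hand": 50, "x": 0, "y": 0, "z": -0.9, "wx": 0, "wy": 0, "wz": 0},
    {"hand": 50, "x": 0, "y": 0, "z": -0.9, "wx": 0, "wy": 0, "wz": 0},
    {"hand": 50, "x": 0, "y": 0, "z": -0.9, "wx": 0, "wy": 0, "wz": 0},
    {"hand": 50, "x": -0.2, "y": 0, "z": -0.9, "wx": 0, "wy": 0, "wz": 0},
    {"hand": 50, "x": -0.2, "y": 0, "z": -0.9, "wx": 0, "wy": 0, "wz": 0},
    {"hand": 50, "x": 0, "y": 0, "z": 0, "wx": 0, "wy": 0, "wz": 0},
  ],
)

```text
time_s: 26.55
position: [0.3934, -0.3782, 0.3923]
tcp_rot: [[0.722, -0.692, 0.004], [-0.692, -0.722, -0.006], [0.007, 0.001, -1.0]]
force: [0.0, -0.7, -0.8]
opening: 0.705
```

```bash
python3 - <<'E'
from h import *
c=cap("wrist","w14.png");held(c)
go([.37,-.25,.40],-133.6);print(bot.read_state()["opening"]*87)
d=np.array(bot.read_state()["tcp_rot"]).T@np.array([.08,.22,0])/.025;print(d)
E
```

```text
held n 13537 z pct [-0.0454 -0.0334 -0.0326 -0.0252]
xrange 0.0006944640982322258 0.03131315310052153
edge x=0.0309 + -0.0002 y  -> -0.01 deg
pos [ 0.393  -0.3777  0.3901] t 26.6 F [-0.4 -0.  -1.3] open 0.708
tool shift units [-4.2  -3.05 -0.41] rotvec [ 0.03 -0.19 -0.21]
61.63277181616863
[-3.78196638 -8.5660044  -0.01728962]
```

Call:
move_arm(
  moves=[
    {"hand": 50, "x": -0.4, "y": -0.3, "z": -0.1, "wx": 0, "wy": 0, "wz": 0},
    {"hand": 50, "x": -0.76, "y": -0.55, "z": -0.1, "wx": 0, "wy": 0, "wz": 0},
    {"hand": 50, "x": -0.76, "y": -0.55, "z": -0.1, "wx": 0, "wy": 0, "wz": 0},
    {"hand": 50, "x": -0.76, "y": -0.55, "z": -0.1, "wx": 0, "wy": 0, "wz": 0},
    {"hand": 50, "x": -0.76, "y": -0.55, "z": 0, "wx": 0, "wy": 0, "wz": 0},
    {"hand": 50, "x": -0.76, "y": -0.55, "z": 0, "wx": 0, "wy": 0, "wz": 0},
    {"hand": 50, "x": -0.38, "y": -0.86, "z": 0, "wx": 0, "wy": 0, "wz": 0},
    {"hand": 50, "x": -0.38, "y": -0.86, "z": 0, "wx": 0, "wy": 0, "wz": 0},
    {"hand": 50, "x": -0.38, "y": -0.86, "z": 0, "wx": 0, "wy": 0, "wz": 0},
    {"hand": 50, "x": -0.38, "y": -0.86, "z": 0, "wx": 0, "wy": 0, "wz": 0},
    {"hand": 50, "x": -0.38, "y": -0.86, "z": 0, "wx": 0, "wy": 0, "wz": 0},
    {"hand": 50, "x": -0.38, "y": -0.86, "z": 0, "wx": 0, "wy": 0, "wz": 0},
    {"hand": 50, "x": -0.38, "y": -0.86, "z": 0, "wx": 0, "wy": 0, "wz": 0},
    {"hand": 50, "x": -0.38, "y": -0.86, "z": 0, "wx": 0, "wy": 0, "wz": 0},
    {"hand": 50, "x": -0.38, "y": -0.86, "z": 0, "wx": 0, "wy": 0, "wz": 0},
    {"hand": 50, "x": -0.38, "y": -0.86, "z": 0, "wx": 0, "wy": 0, "wz": 0},
    {"hand": 50, "x": 0, "y": 0, "z": 0, "wx": 0, "wy": 0, "wz": 0},
  ],
)

```text
time_s: 28.3
position: [0.4492, -0.0261, 0.3972]
tcp_rot: [[0.724, -0.689, -0.003], [-0.689, -0.724, 0.003], [-0.004, 0.0, -1.0]]
force: [0.2, -0.9, -1.3]
opening: 0.706
```

```bash
python3 - <<'E'
from h import *
go([.60,.0,.40],-111.1);go([.6308,.1029,.30],-111.1)
d=np.array(bot.read_state()["tcp_rot"]).T@np.array([.0308,.1029,0])/.025;print(d)
E
```

```text
pos [ 0.4492 -0.0261  0.3972] t 28.3 F [ 0.2 -0.9 -1.3] open 0.706
tool shift units [ 3.65 -4.91 -0.13] rotvec [-2.000e-02  2.400e-01 -2.249e+01]
pos [ 0.4492 -0.0261  0.3972] t 28.3 F [ 0.2 -0.9 -1.3] open 0.706
tool shift units [ 1.72 -8.75  3.88] rotvec [-2.000e-02  2.400e-01 -2.249e+01]
[-1.94532472 -3.83078991  0.00635544]
```

Call:
move_arm(
  moves=[
    {"hand": 50, "x": 0.61, "y": -0.82, "z": 0, "wx": 0, "wy": 0, "wz": 0},
    {"hand": 50, "x": 0.61, "y": -0.82, "z": 0, "wx": 0, "wy": 0, "wz": 0},
    {"hand": 50, "x": 0.61, "y": -0.82, "z": 0, "wx": 0, "wy": 0, "wz": 0},
    {"hand": 50, "x": 0.61, "y": -0.82, "z": 0, "wx": 0, "wy": 0, "wz": 0},
    {"hand": 50, "x": 0.61, "y": -0.82, "z": 0, "wx": 0, "wy": 0, "wz": 0},
    {"hand": 50, "x": 0.61, "y": -0.82, "z": 0, "wx": 0, "wy": 0, "wz": 0},
    {"hand": 50, "x": -0.39, "y": -0.77, "z": 0, "wx": 0, "wy": 0, "wz": 0},
    {"hand": 50, "x": -0.39, "y": -0.77, "z": 0, "wx": 0, "wy": 0, "wz": 0},
    {"hand": 50, "x": -0.39, "y": -0.77, "z": 0, "wx": 0, "wy": 0, "wz": 0},
    {"hand": 50, "x": -0.39, "y": -0.77, "z": 0, "wx": 0, "wy": 0, "wz": 0},
    {"hand": 50, "x": -0.39, "y": -0.77, "z": 0, "wx": 0, "wy": 0, "wz": 0},
    {"hand": 50, "x": 0, "y": 0, "z": 0.6, "wx": 0, "wy": 0, "wz": -7.5},
    {"hand": 50, "x": 0, "y": 0, "z": 0.9, "wx": 0, "wy": 0, "wz": -7.5},
    {"hand": 50, "x": 0, "y": 0, "z": 0.9, "wx": 0, "wy": 0, "wz": -7.5},
    {"hand": 50, "x": 0, "y": 0, "z": 0.9, "wx": 0, "wy": 0, "wz": 0},
    {"hand": 50, "x": 0, "y": 0, "z": 0.9, "wx": 0, "wy": 0, "wz": 0},
    {"hand": 50, "x": 0, "y": 0, "z": 0.9, "wx": 0, "wy": 0, "wz": 0},
    {"hand": 50, "x": 0, "y": 0, "z": 0.9, "wx": 0, "wy": 0, "wz": 0},
    {"hand": 50, "x": 0, "y": 0, "z": 0, "wx": 0, "wy": 0, "wz": 0},
    {"hand": 50, "x": 0, "y": 0, "z": 0, "wx": 0, "wy": 0, "wz": 0},
  ],
)

```text
time_s: 30.3
position: [0.6321, 0.0992, 0.248]
tcp_rot: [[0.931, -0.364, -0.002], [-0.364, -0.931, -0.0], [-0.002, 0.001, -1.0]]
force: [0.2, 0.5, -1.1]
opening: 0.713
```

```bash
python3 - <<'E'
from h import *
go([.6308,.1029,.0945],-111.1)
c=cap("wrist","w15.png");held(c);cap("scene","s4.png")
E
```

```text
pos [0.6321 0.0992 0.248 ] t 30.3 F [ 0.2  0.5 -1.1] open 0.713
tool shift units [-0.09 -0.13  6.14] rotvec [ 0.06  0.13 -0.23]
held n 13255 z pct [-0.0421 -0.0299 -0.0291 -0.0232]
xrange -0.0004698734037970942 0.030423309599668925
edge x=0.0299 + 0.0017 y  -> 0.09 deg
```

View pics/w15.png

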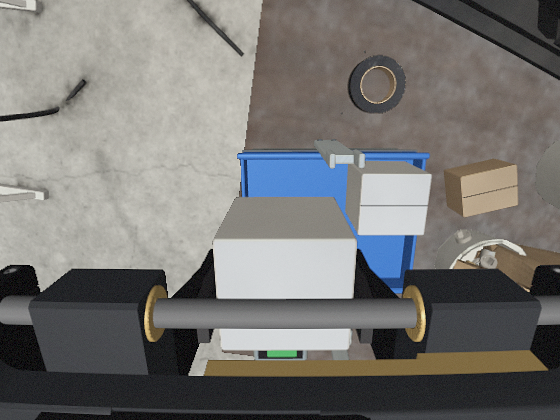

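View pics/s4.png

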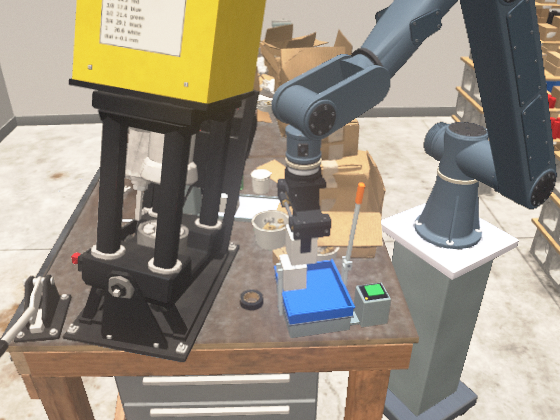

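Call:
move_arm(
  moves=[
    {"hand": 50, "x": -0.08, "y": -0.13, "z": 0.6, "wx": 0, "wy": 0, "wz": 0},
    {"hand": 50, "x": 0, "y": 0, "z": 0.9, "wx": 0, "wy": 0, "wz": 0},
    {"hand": 50, "x": 0, "y": 0, "z": 0.9, "wx": 0, "wy": 0, "wz": 0},
    {"hand": 50, "x": 0, "y": 0, "z": 0.9, "wx": 0, "wy": 0, "wz": 0},
    {"hand": 50, "x": 0, "y": 0, "z": 0.9, "wx": 0, "wy": 0, "wz": 0},
    {"hand": 50, "x": 0, "y": 0, "z": 0.7, "wx": 0, "wy": 0, "wz": 0},
    {"hand": 50, "x": 0, "y": 0, "z": 0.5, "wx": 0, "wy": 0, "wz": 0},
    {"hand": 50, "x": 0, "y": 0, "z": 0.3, "wx": 0, "wy": 0, "wz": 0},
    {"hand": 50, "x": 0, "y": 0, "z": 0.2, "wx": 0, "wy": 0, "wz": 0},
    {"hand": 50, "x": 0, "y": 0, "z": 0.1, "wx": 0, "wy": 0, "wz": 0},
    {"hand": 50, "x": 0, "y": 0, "z": 0, "wx": 0, "wy": 0, "wz": 0},
    {"hand": 50, "x": 0, "y": 0, "z": 0, "wx": 0, "wy": 0, "wz": 0},
  ],
)

```text
time_s: 31.6
position: [0.6326, 0.1034, 0.0995]
tcp_rot: [[0.932, -0.363, 0.001], [-0.363, -0.932, -0.0], [0.001, -0.0, -1.0]]
force: [-0.4, 0.5, -2.1]
opening: 0.711
```

```bash
python3 - <<'E'
from h import *
go([.6308,.1029,.0935],-111.1)
c=cap("wrist","w16.png");held(c)
E
```

```text
pos [0.6326 0.1034 0.0995] t 31.6 F [-0.4  0.5 -2.1] open 0.711
tool shift units [-0.06  0.04  0.24] rotvec [-0.03 -0.07 -0.21]
held n 14741 z pct [-0.0507 -0.0313 -0.0304 -0.0237]
xrange 0.000352584505159101 0.049885090607513984
edge x=0.0306 + 0.0022 y  -> 0.13 deg
```

View pics/w16.png

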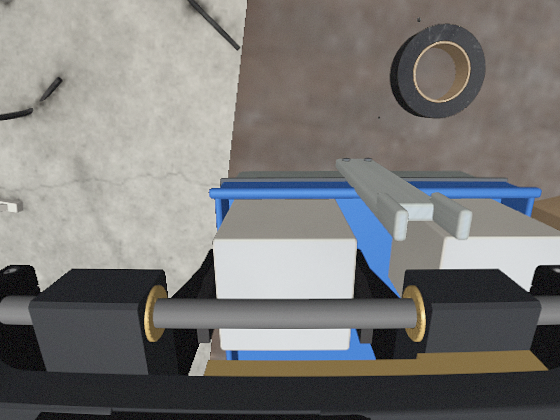

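Inside the tote and aligned. I'll lower the last bit, release and lift.

Call:
move_arm(
  moves=[
    {"hand": 50, "x": -0.04, "y": 0, "z": 0.1, "wx": 0, "wy": 0, "wz": 0},
    {"hand": 50, "x": 0, "y": 0, "z": 0.1, "wx": 0, "wy": 0, "wz": 0},
    {"hand": 50, "x": 0, "y": 0, "z": 0.05, "wx": 0, "wy": 0, "wz": 0},
    {"hand": 50, "x": 0, "y": 0, "z": 0, "wx": 0, "wy": 0, "wz": 0},
    {"hand": 68, "x": 0, "y": 0, "z": 0, "wx": 0, "wy": 0, "wz": 0},
    {"hand": 76, "x": 0, "y": 0, "z": 0, "wx": 0, "wy": 0, "wz": 0},
    {"hand": 76, "x": 0, "y": 0, "z": 0, "wx": 0, "wy": 0, "wz": 0},
    {"hand": 76, "x": 0, "y": 0, "z": -0.4, "wx": 0, "wy": 0, "wz": 0},
    {"hand": 76, "x": 0, "y": 0, "z": -0.8, "wx": 0, "wy": 0, "wz": 0},
    {"hand": 76, "x": 0, "y": 0, "z": -0.9, "wx": 0, "wy": 0, "wz": 0},
    {"hand": 76, "x": 0, "y": 0, "z": -0.9, "wx": 0, "wy": 0, "wz": 0},
    {"hand": 76, "x": 0, "y": 0, "z": -0.9, "wx": 0, "wy": 0, "wz": 0},
    {"hand": 76, "x": 0, "y": 0, "z": -0.9, "wx": 0, "wy": 0, "wz": 0},
    {"hand": 76, "x": 0, "y": 0, "z": -0.9, "wx": 0, "wy": 0, "wz": 0},
    {"hand": 76, "x": 0, "y": 0, "z": -0.9, "wx": 0, "wy": 0, "wz": 0},
    {"hand": 76, "x": 0, "y": 0, "z": -0.9, "wx": 0, "wy": 0, "wz": 0},
    {"hand": 76, "x": 0, "y": 0, "z": -0.9, "wx": 0, "wy": 0, "wz": 0},
    {"hand": 87, "x": 0, "y": 0, "z": -0.9, "wx": 0, "wy": 0, "wz": 0},
    {"hand": 87, "x": 0, "y": 0, "z": -0.9, "wx": 0, "wy": 0, "wz": 0},
    {"hand": 87, "x": 0, "y": 0, "z": 0, "wx": 0, "wy": 0, "wz": 0},
  ],
)

```text
time_s: 33.65
position: [0.633, 0.1038, 0.3521]
tcp_rot: [[0.932, -0.363, 0.009], [-0.363, -0.932, -0.0], [0.008, -0.003, -1.0]]
force: [-0.0, -1.0, -0.7]
opening: 0.983
```

```bash
python3 - <<'E'
from h import *
c=cap("wrist","w17.png");W=world(c);incartons(W)
go([.60,0,.40]);go([.45,-.03,.40])
d=np.array(bot.read_state()["tcp_rot"]).T@np.array([[-.15,-.03,0],[-.08,-.22,0]]).T/.025;print(d.T)
E
```

```text
tote carton n 2514 ztop 0.1242 [array([39.7, 52.4]), array([62. , 58.3]), np.float64(89.6)]
tote carton n 2486 ztop 0.1241 [array([ 39.5, -49.4]), array([61.7, 58. ]), np.float64(89.6)]
pos [0.6319 0.1038 0.3497] t 33.7 F [-0.5  0.   0.3] open 0.989
tool shift units [ 0.33  4.33 -2.02]
pos [0.6319 0.1038 0.3497] t 33.7 F [-0.5  0.   0.3] open 0.989
tool shift units [-4.83  7.63 -2.05]
[[-5.15399699  3.29781401 -0.02716354]
 [ 0.21577205  9.36126283 -0.0141669 ]]
```

View pics/w17.png

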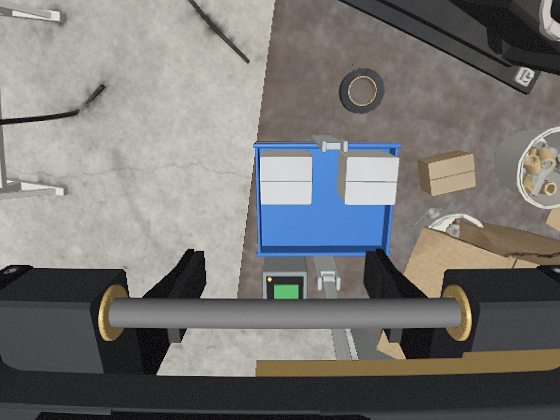

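Call:
move_arm(
  moves=[
    {"hand": 87, "x": 0.07, "y": 0.87, "z": -0.4, "wx": 0, "wy": 0, "wz": 0},
    {"hand": 87, "x": 0.07, "y": 0.87, "z": -0.4, "wx": 0, "wy": 0, "wz": 0},
    {"hand": 87, "x": 0.07, "y": 0.87, "z": -0.4, "wx": 0, "wy": 0, "wz": 0},
    {"hand": 87, "x": 0.07, "y": 0.87, "z": -0.4, "wx": 0, "wy": 0, "wz": 0},
    {"hand": 87, "x": 0.07, "y": 0.87, "z": -0.4, "wx": 0, "wy": 0, "wz": 0},
    {"hand": 87, "x": -0.86, "y": 0.55, "z": 0, "wx": 0, "wy": 0, "wz": 0},
    {"hand": 87, "x": -0.86, "y": 0.55, "z": 0, "wx": 0, "wy": 0, "wz": 0},
    {"hand": 87, "x": -0.86, "y": 0.55, "z": 0, "wx": 0, "wy": 0, "wz": 0},
    {"hand": 87, "x": -0.86, "y": 0.55, "z": 0, "wx": 0, "wy": 0, "wz": 0},
    {"hand": 87, "x": -0.86, "y": 0.55, "z": 0, "wx": 0, "wy": 0, "wz": 0},
    {"hand": 87, "x": -0.86, "y": 0.55, "z": 0, "wx": 0, "wy": 0, "wz": 0},
    {"hand": 87, "x": 0.02, "y": 0.94, "z": 0, "wx": 0, "wy": 0, "wz": 0},
    {"hand": 87, "x": 0.02, "y": 0.94, "z": 0, "wx": 0, "wy": 0, "wz": 0},
    {"hand": 87, "x": 0.02, "y": 0.94, "z": 0, "wx": 0, "wy": 0, "wz": 0},
    {"hand": 87, "x": 0.02, "y": 0.94, "z": 0, "wx": 0, "wy": 0, "wz": 0},
    {"hand": 87, "x": 0.02, "y": 0.94, "z": 0, "wx": 0, "wy": 0, "wz": 0},
    {"hand": 87, "x": 0.02, "y": 0.94, "z": 0, "wx": 0, "wy": 0, "wz": 0},
    {"hand": 87, "x": 0.02, "y": 0.94, "z": 0, "wx": 0, "wy": 0, "wz": 0},
    {"hand": 87, "x": 0.02, "y": 0.94, "z": 0, "wx": 0, "wy": 0, "wz": 0},
    {"hand": 87, "x": 0.02, "y": 0.94, "z": 0, "wx": 0, "wy": 0, "wz": 0},
  ],
)

```text
time_s: 35.7
position: [0.3758, -0.2296, 0.396]
tcp_rot: [[0.932, -0.363, -0.002], [-0.363, -0.932, 0.002], [-0.003, -0.001, -1.0]]
force: [-0.3, -0.0, -0.7]
opening: 1.001
```

```bash
python3 - <<'E'
from h import *
go([.387,-.384,.40],-132)
c=cap("top","t5.png");cartons(world(c))
E
```

```text
pos [ 0.3758 -0.2296  0.396 ] t 35.7 F [-0.3 -0.  -0.7] open 1.001
tool shift units [ 2.66  5.59 -0.18] rotvec [-0.05  0.18 20.68]
px [354 187  25  25] n 324 ztop 0.07 rect [array([ 528.4, -477.2]), array([55.5, 58.3]), np.float64(47.0)]
px [376 241  21  22] n 289 ztop 0.0693 rect [array([ 374.3, -536. ]), array([52. , 63.9]), np.float64(40.6)]
```

Call:
move_arm(
  moves=[
    {"hand": 87, "x": 0.4, "y": 0.76, "z": 0, "wx": 0, "wy": 0, "wz": 0},
    {"hand": 87, "x": 0.4, "y": 0.76, "z": 0, "wx": 0, "wy": 0, "wz": 0},
    {"hand": 87, "x": 0.4, "y": 0.76, "z": 0, "wx": 0, "wy": 0, "wz": 0},
    {"hand": 87, "x": 0.4, "y": 0.76, "z": 0, "wx": 0, "wy": 0, "wz": 0},
    {"hand": 87, "x": 0.4, "y": 0.76, "z": 0, "wx": 0, "wy": 0, "wz": 0},
    {"hand": 87, "x": 0.4, "y": 0.76, "z": 0, "wx": 0, "wy": 0, "wz": 0},
    {"hand": 87, "x": 0.3, "y": 0.6, "z": 0, "wx": 0, "wy": 0, "wz": 0},
    {"hand": 87, "x": 0, "y": 0, "z": 0.6, "wx": 0, "wy": 0, "wz": 7},
    {"hand": 87, "x": 0, "y": 0, "z": 0.9, "wx": 0, "wy": 0, "wz": 7},
    {"hand": 87, "x": 0, "y": 0, "z": 0.9, "wx": 0, "wy": 0, "wz": 7},
    {"hand": 87, "x": 0, "y": 0, "z": 0.9, "wx": 0, "wy": 0, "wz": 0},
    {"hand": 87, "x": 0, "y": 0, "z": 0.9, "wx": 0, "wy": 0, "wz": 0},
    {"hand": 87, "x": 0, "y": 0, "z": 0.9, "wx": 0, "wy": 0, "wz": 0},
    {"hand": 87, "x": 0, "y": 0, "z": 0, "wx": 0, "wy": 0, "wz": 0},
    {"hand": 87, "x": 0, "y": 0, "z": 0, "wx": 0, "wy": 0, "wz": 0},
  ],
)

```text
time_s: 37.25
position: [0.3932, -0.3747, 0.27]
tcp_rot: [[0.74, -0.673, -0.0], [-0.673, -0.74, 0.0], [-0.001, -0.0, -1.0]]
force: [-0.1, -0.2, 0.3]
opening: 1.002
```

```bash
python3 - <<'E'
from h import *
c=cap("wrist","w18.png");cartons(world(c))
go([.5295,-.4762,.13],-132.5)
E
```

```text
px [239   0  59  51] n 2762 ztop 0.068 rect [array([ 524.4, -471. ]), array([57.2, 43.7]), np.float64(47.7)]
px [405   0  41  30] n 223 ztop 0.0858 rect [array([ 427.5, -586.4]), array([34.7,  7.4]), np.float64(11.6)]
px [384  63  57  70] n 2917 ztop 0.067 rect [array([ 375.1, -535.7]), array([55.6, 67.6]), np.float64(37.0)]
px [146 143  37  47] n 264 ztop 0.0769 rect [array([ 496.6, -296.5]), array([10.5, 59.9]), np.float64(80.6)]
px [296 207  69  29] n 274 ztop 0.0888 rect [array([ 331.6, -382.9]), array([75.7,  1.6]), np.float64(66.0)]
pos [ 0.3935 -0.3751  0.2709] t 37.3 F [-0.4  0.2  0. ] open 0.997
tool shift units [ 6.74 -0.67  5.64] rotvec [ 0.02 -0.09  0.2 ]
```

View pics/w18.png

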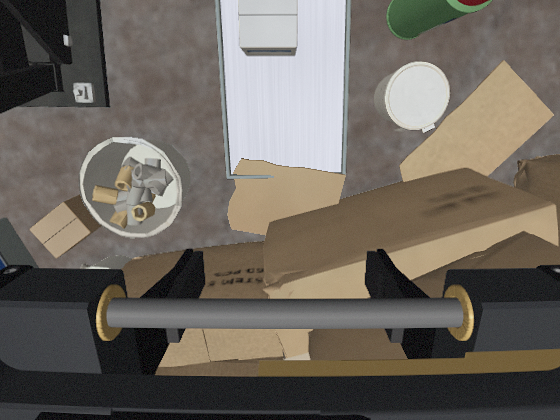

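```bash
python3 - <<'E'
from h import *
W=np.load("/tmp/top0.npz")["W"].reshape(-1,3);tp=np.array([.5295,-.4762])
R=Rz(-132.5)
m=(W[:,2]>.10)&(W[:,2]<.5)&(np.hypot(*(W[:,:2]-tp).T)<.25);P=W[m]
d=(P[:,:2]-tp)@R[:2,:2]
for lo,hi in((.1,.13),(.13,.17),(.17,.21),(.21,.3),(.3,.5)):
    q=(P[:,2]>lo)&(P[:,2]<=hi)&(abs(d[:,1])<.11)&(d[:,0]>0)
    if q.any(): 
        k=d[q][d[q][:,0].argsort()[:3]];print(lo,np.round(k,3).tolist())
E
```

```text
0.1 [[0.087, 0.047], [0.087, 0.073], [0.087, 0.056]]
0.13 [[0.084, -0.053], [0.085, -0.048], [0.085, 0.031]]
0.17 [[0.116, 0.013], [0.116, 0.005], [0.116, 0.009]]
0.21 [[0.116, -0.003], [0.116, -0.001], [0.116, -0.014]]
```

Call:
move_arm(
  moves=[
    {"hand": 87, "x": 0.6, "y": -0.1, "z": 0.8, "wx": 0, "wy": 0, "wz": 0},
    {"hand": 87, "x": 0.9, "y": -0.1, "z": 0.8, "wx": 0, "wy": 0, "wz": 0},
    {"hand": 87, "x": 0.9, "y": -0.1, "z": 0.8, "wx": 0, "wy": 0, "wz": 0},
    {"hand": 87, "x": 0.9, "y": -0.1, "z": 0.8, "wx": 0, "wy": 0, "wz": 0},
    {"hand": 87, "x": 0.9, "y": -0.1, "z": 0.8, "wx": 0, "wy": 0, "wz": 0},
    {"hand": 87, "x": 0.9, "y": -0.1, "z": 0.7, "wx": 0, "wy": 0, "wz": 0},
    {"hand": 87, "x": 0.9, "y": -0.1, "z": 0.5, "wx": 0, "wy": 0, "wz": 0},
    {"hand": 87, "x": 0.7, "y": 0, "z": 0.3, "wx": 0, "wy": 0, "wz": 0},
    {"hand": 87, "x": 0, "y": 0, "z": 0, "wx": 0, "wy": 0, "wz": 0},
    {"hand": 87, "x": 0, "y": 0, "z": 0, "wx": 0, "wy": 0, "wz": 0},
  ],
)

```text
time_s: 38.3
position: [0.5289, -0.4743, 0.1335]
tcp_rot: [[0.74, -0.673, 0.001], [-0.673, -0.74, -0.001], [0.001, 0.0, -1.0]]
force: [0.3, 0.4, 0.9]
opening: 1.001
```

```bash
python3 - <<'E'
from h import *
c=cap("wrist","w19.png");cartons(world(c),.05)
go([.5295,-.4762,.042],-132.5)
E
```

```text
px [465 176  50  64] n 635 ztop 0.0876 rect [array([ 445., -591.]), array([ 8.6, 35.8]), np.float64(53.0)]
px [246 179  82  82] n 6198 ztop 0.0677 rect [array([ 530.5, -476.5]), array([57.4, 60.6]), np.float64(47.8)]
px [432 281  13  17] n 64 ztop 0.0606 rect [array([ 400.6, -527.3]), array([ 3.7, 16.1]), np.float64(21.8)]
px [157 363  14  12] n 52 ztop 0.0608 rect [array([ 497.2, -296.9]), array([ 2.2, 11.7]), np.float64(74.6)]
pos [ 0.5285 -0.4739  0.1337] t 38.35 F [0.1 0.7 0.5] open 1.003
tool shift units [0.09 0.04 3.67] rotvec [ 0.01 -0.05  0.2 ]
```

View pics/w19.png

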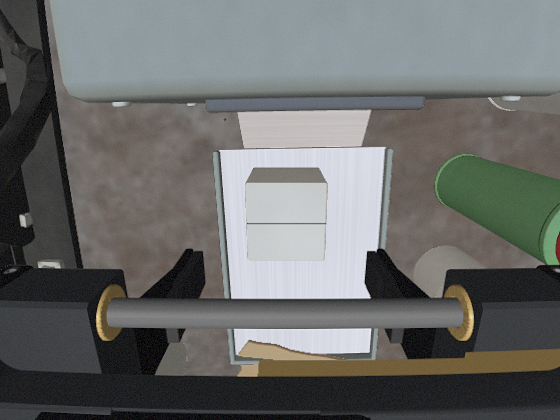

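Call:
move_arm(
  moves=[
    {"hand": 87, "x": 0.12, "y": 0.03, "z": 0.3, "wx": 0, "wy": 0, "wz": 0},
    {"hand": 87, "x": 0, "y": 0, "z": 0.8, "wx": 0, "wy": 0, "wz": 0},
    {"hand": 87, "x": 0, "y": 0, "z": 0.8, "wx": 0, "wy": 0, "wz": 0},
    {"hand": 87, "x": 0, "y": 0, "z": 0.8, "wx": 0, "wy": 0, "wz": 0},
    {"hand": 87, "x": 0, "y": 0, "z": 0.6, "wx": 0, "wy": 0, "wz": 0},
    {"hand": 87, "x": 0, "y": 0, "z": 0.4, "wx": 0, "wy": 0, "wz": 0},
    {"hand": 87, "x": 0, "y": 0, "z": 0, "wx": 0, "wy": 0, "wz": 0},
    {"hand": 70, "x": 0, "y": 0, "z": 0, "wx": 0, "wy": 0, "wz": 0},
    {"hand": 60, "x": 0, "y": 0, "z": 0, "wx": 0, "wy": 0, "wz": 0},
    {"hand": 46, "x": 0, "y": 0, "z": 0, "wx": 0, "wy": 0, "wz": 0},
    {"hand": 46, "x": 0, "y": 0, "z": 0, "wx": 0, "wy": 0, "wz": 0},
    {"hand": 46, "x": 0, "y": 0, "z": 0, "wx": 0, "wy": 0, "wz": 0},
    {"hand": 46, "x": 0, "y": 0, "z": 0, "wx": 0, "wy": 0, "wz": 0},
  ],
)

```text
time_s: 39.65
position: [0.5305, -0.4768, 0.0407]
tcp_rot: [[0.74, -0.673, 0.0], [-0.673, -0.74, -0.001], [0.001, 0.0, -1.0]]
force: [-0.4, -0.0, 2.0]
opening: 0.666
```

```bash
python3 - <<'E'
from h import *
c=cap("wrist","w20.png");held(c)
go([.393,-.375,.40],-132.5);print(bot.read_state()["opening"]*87)
E
```

```text
held n 12521 z pct [-0.0436 -0.0271 -0.0263 -0.0229]
xrange -0.0019156448193995614 0.030356543108046724
edge x=0.0299 + 0.0000 y  -> 0.00 deg
pos [ 0.5305 -0.4768  0.0407] t 39.7 F [-0.4  0.8  3.3] open 0.665
tool shift units [ -6.8    0.69 -14.38] rotvec [ 0.01 -0.05  0.2 ]
57.862967966023994
```

Call:
move_arm(
  moves=[
    {"hand": 46, "x": 0, "y": 0, "z": -0.4, "wx": 0, "wy": 0, "wz": 0},
    {"hand": 46, "x": 0, "y": 0, "z": -0.8, "wx": 0, "wy": 0, "wz": 0},
    {"hand": 46, "x": 0, "y": 0, "z": -0.9, "wx": 0, "wy": 0, "wz": 0},
    {"hand": 46, "x": -0.3, "y": 0, "z": -0.9, "wx": 0, "wy": 0, "wz": 0},
    {"hand": 46, "x": -0.8, "y": 0.1, "z": -0.7, "wx": 0, "wy": 0, "wz": 0},
    {"hand": 46, "x": -0.9, "y": 0.1, "z": -0.5, "wx": 0, "wy": 0, "wz": 0},
    {"hand": 46, "x": -0.9, "y": 0.1, "z": -0.5, "wx": 0, "wy": 0, "wz": 0},
    {"hand": 46, "x": -0.9, "y": 0.1, "z": -0.5, "wx": 0, "wy": 0, "wz": 0},
    {"hand": 46, "x": -0.9, "y": 0.1, "z": -0.5, "wx": 0, "wy": 0, "wz": 0},
    {"hand": 46, "x": -0.9, "y": 0.1, "z": -0.5, "wx": 0, "wy": 0, "wz": 0},
    {"hand": 46, "x": -0.7, "y": 0.1, "z": -0.7, "wx": 0, "wy": 0, "wz": 0},
    {"hand": 46, "x": 0, "y": 0, "z": -0.9, "wx": 0, "wy": 0, "wz": 0},
    {"hand": 46, "x": 0, "y": 0, "z": -0.9, "wx": 0, "wy": 0, "wz": 0},
    {"hand": 46, "x": 0, "y": 0, "z": -0.9, "wx": 0, "wy": 0, "wz": 0},
    {"hand": 46, "x": 0, "y": 0, "z": -0.9, "wx": 0, "wy": 0, "wz": 0},
    {"hand": 46, "x": 0, "y": 0, "z": -0.9, "wx": 0, "wy": 0, "wz": 0},
    {"hand": 46, "x": 0, "y": 0, "z": -0.9, "wx": 0, "wy": 0, "wz": 0},
    {"hand": 46, "x": -0.2, "y": 0, "z": -0.9, "wx": 0, "wy": 0, "wz": 0},
    {"hand": 46, "x": -0.2, "y": 0, "z": -0.9, "wx": 0, "wy": 0, "wz": 0},
    {"hand": 46, "x": 0, "y": 0, "z": 0, "wx": 0, "wy": 0, "wz": 0},
  ],
)

```text
time_s: 41.7
position: [0.3953, -0.3774, 0.3962]
tcp_rot: [[0.74, -0.673, 0.004], [-0.673, -0.74, -0.006], [0.007, 0.002, -1.0]]
force: [-0.1, -1.7, -0.9]
opening: 0.667
```

```bash
python3 - <<'E'
from h import *
c=cap("wrist","w21.png");held(c)
go([.37,-.25,.40],-132.5);print(bot.read_state()["opening"]*87)
d=np.array(bot.read_state()["tcp_rot"]).T@np.array([.08,.22,0])/.025;print(d)
E
```

```text
held n 12676 z pct [-0.0457 -0.0294 -0.0286 -0.0242]
xrange -0.0015583352856236004 0.03092438146637157
edge x=0.0305 + -0.0002 y  -> -0.01 deg
pos [ 0.3949 -0.3769  0.394 ] t 41.75 F [ 0.9 -0.2 -1.6] open 0.666
tool shift units [-4.15 -3.08 -0.26] rotvec [ 0.04 -0.21  0.19]
57.98271056301984
[-3.55714846 -8.6617738  -0.01922087]
```

Call:
move_arm(
  moves=[
    {"hand": 46, "x": -0.4, "y": -0.3, "z": 0, "wx": 0, "wy": 0, "wz": 0},
    {"hand": 46, "x": -0.75, "y": -0.56, "z": 0, "wx": 0, "wy": 0, "wz": 0},
    {"hand": 46, "x": -0.75, "y": -0.56, "z": 0, "wx": 0, "wy": 0, "wz": 0},
    {"hand": 46, "x": -0.75, "y": -0.56, "z": 0, "wx": 0, "wy": 0, "wz": 0},
    {"hand": 46, "x": -0.75, "y": -0.56, "z": 0, "wx": 0, "wy": 0, "wz": 0},
    {"hand": 46, "x": -0.75, "y": -0.56, "z": 0, "wx": 0, "wy": 0, "wz": 0},
    {"hand": 46, "x": -0.36, "y": -0.87, "z": 0, "wx": 0, "wy": 0, "wz": 0},
    {"hand": 46, "x": -0.36, "y": -0.87, "z": 0, "wx": 0, "wy": 0, "wz": 0},
    {"hand": 46, "x": -0.36, "y": -0.87, "z": 0, "wx": 0, "wy": 0, "wz": 0},
    {"hand": 46, "x": -0.36, "y": -0.87, "z": 0, "wx": 0, "wy": 0, "wz": 0},
    {"hand": 46, "x": -0.36, "y": -0.87, "z": 0, "wx": 0, "wy": 0, "wz": 0},
    {"hand": 46, "x": -0.36, "y": -0.87, "z": 0, "wx": 0, "wy": 0, "wz": 0},
    {"hand": 46, "x": -0.36, "y": -0.87, "z": 0, "wx": 0, "wy": 0, "wz": 0},
    {"hand": 46, "x": -0.36, "y": -0.87, "z": 0, "wx": 0, "wy": 0, "wz": 0},
    {"hand": 46, "x": -0.36, "y": -0.87, "z": 0, "wx": 0, "wy": 0, "wz": 0},
    {"hand": 46, "x": -0.36, "y": -0.87, "z": 0, "wx": 0, "wy": 0, "wz": 0},
    {"hand": 46, "x": 0, "y": 0, "z": 0, "wx": 0, "wy": 0, "wz": 0},
  ],
)

```text
time_s: 43.45
position: [0.4489, -0.0252, 0.3908]
tcp_rot: [[0.742, -0.67, -0.004], [-0.67, -0.742, 0.003], [-0.004, 0.0, -1.0]]
force: [0.2, -0.7, -1.8]
opening: 0.665
```

```bash
python3 - <<'E'
from h import *
go([.5256,.0331,.40],-111.1)
held(cap("wrist"))
E
```

```text
pos [ 0.4489 -0.0252  0.3908] t 43.45 F [ 0.2 -0.7 -1.8] open 0.665
tool shift units [ 0.71 -3.79 -0.37] rotvec [-2.000e-02  2.600e-01 -2.099e+01]
held n 12489 z pct [-0.0434 -0.027  -0.0262 -0.0228]
xrange -0.003399700973864095 0.02960330386584024
edge x=0.0291 + 0.0004 y  -> 0.02 deg
```

Call:
move_arm(
  moves=[
    {"hand": 46, "x": 0.14, "y": -0.76, "z": -0.07, "wx": 0, "wy": 0, "wz": 0},
    {"hand": 46, "x": 0.14, "y": -0.76, "z": -0.07, "wx": 0, "wy": 0, "wz": 0},
    {"hand": 46, "x": 0.14, "y": -0.76, "z": -0.07, "wx": 0, "wy": 0, "wz": 0},
    {"hand": 46, "x": 0.14, "y": -0.76, "z": -0.07, "wx": 0, "wy": 0, "wz": 0},
    {"hand": 46, "x": 0.14, "y": -0.76, "z": -0.07, "wx": 0, "wy": 0, "wz": 0},
    {"hand": 46, "x": 0, "y": 0, "z": 0, "wx": 0, "wy": 0, "wz": -7},
    {"hand": 46, "x": 0, "y": 0, "z": 0, "wx": 0, "wy": 0, "wz": -7},
    {"hand": 46, "x": 0, "y": 0, "z": 0, "wx": 0, "wy": 0, "wz": -7},
    {"hand": 46, "x": 0, "y": 0, "z": 0.6, "wx": 0, "wy": 0, "wz": 0},
    {"hand": 46, "x": 0, "y": 0, "z": 0.8, "wx": 0, "wy": 0, "wz": 0},
    {"hand": 46, "x": 0, "y": 0, "z": 0.8, "wx": 0, "wy": 0, "wz": 0},
    {"hand": 46, "x": 0, "y": 0, "z": 0.8, "wx": 0, "wy": 0, "wz": 0},
    {"hand": 46, "x": 0, "y": 0, "z": 0.8, "wx": 0, "wy": 0, "wz": 0},
    {"hand": 46, "x": 0, "y": 0, "z": 0, "wx": 0, "wy": 0, "wz": 0},
    {"hand": 46, "x": 0, "y": 0, "z": 0, "wx": 0, "wy": 0, "wz": 0},
  ],
)

```text
time_s: 45.0
position: [0.5263, 0.0298, 0.3059]
tcp_rot: [[0.931, -0.364, -0.002], [-0.364, -0.931, -0.0], [-0.002, 0.001, -1.0]]
force: [-0.2, -0.3, -1.7]
opening: 0.662
```

```bash
python3 - <<'E'
from h import *
go([.5256,.0331,.0905],-111.1)
c=cap("wrist","w22.png");held(c);incartons(world(c))
c=cap("scene");cv2.imwrite("pics/s5.png",cv2.resize(c["image"][80:340,200:480],None,fx=2.3,fy=2.3)[:,:,::-1])
E
```

```text
pos [0.5263 0.0298 0.3059] t 45.0 F [-0.2 -0.3 -1.7] open 0.662
tool shift units [-0.06 -0.12  8.62] rotvec [ 0.04  0.1  -0.25]
held n 12441 z pct [-0.0428 -0.0263 -0.0255 -0.0222]
xrange -0.002446844750283172 0.02997178426653749
edge x=0.0295 + -0.0013 y  -> -0.08 deg
tote carton n 3658 ztop 0.1241 [array([39.5, 52.1]), array([57.8, 62.9]), np.float64(0.8)]
tote carton n 3708 ztop 0.1241 [array([ 38.6, -49.6]), array([62.5, 57.4]), np.float64(89.7)]
```

View pics/s5.png

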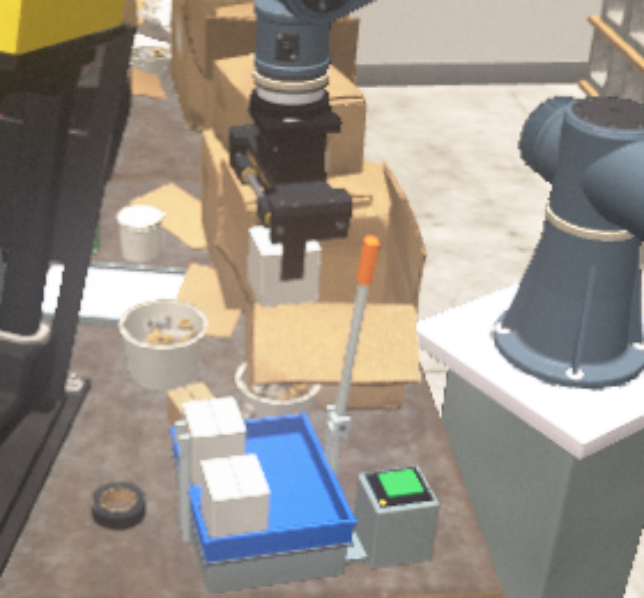

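View pics/w22.png

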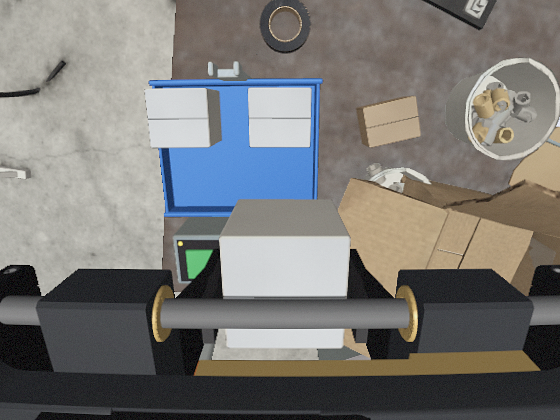

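```bash
python3 - <<'E'
from h import *
for n in("top0","w1","w3"):
    T=tot(np.load(f"/tmp/{n}.npz")["W"]).reshape(-1,3)
    m=(T[:,0]>-.10)&(T[:,0]<.02)&(T[:,1]>-.19)&(T[:,1]<-.09)&(T[:,2]<.3)&(T[:,2]>.05)
    if m.any():
        P=T[m];o=P[:,2].argsort()[::-1][:5];print(n,np.round(P[o],3).tolist())
        for y0 in(-.19,-.165,-.14,-.115): 
            q=P[(P[:,1]>y0)&(P[:,1]<y0+.025)]
            print(y0,len(q), q[:,2].max() if len(q) else None, q[:,0].max() if len(q) else None)
E
```

```text
top0 [[-0.099, -0.189, 0.16], [-0.084, -0.189, 0.159], [-0.097, -0.187, 0.159], [-0.081, -0.181, 0.158], [-0.063, -0.189, 0.157]]
-0.19 208 0.15971314785414203 0.012868050665518467
-0.165 196 0.1458745626465756 -0.02772571347596569
-0.14 181 0.13204155716182764 -0.02808223177203752
-0.115 124 0.12203167347279309 0.01975468077586706
w1 [[-0.098, -0.155, 0.141], [-0.095, -0.154, 0.141], [-0.099, -0.156, 0.139], [-0.096, -0.155, 0.139], [-0.094, -0.157, 0.139]]
-0.19 0 None None
-0.165 29 0.14126431684479096 -0.09432605178498492
-0.14 89 0.12924058157530782 -0.02625834514386137
-0.115 221 0.12010932544673764 0.019867329299580377
w3 [[-0.092, -0.19, 0.156], [-0.084, -0.19, 0.156], [-0.088, -0.19, 0.156], [-0.091, -0.189, 0.155], [-0.09, -0.19, 0.155]]
-0.19 514 0.15630311042041134 -0.024700259536341904
-0.165 486 0.14296763871100532 -0.027678672254207837
-0.14 313 0.1304947253482373 -0.02760762317404314
-0.115 561 0.11894773048071483 0.01980504744435558
```

Call:
move_arm(
  moves=[
    {"hand": 46, "x": -0.06, "y": -0.12, "z": 0.5, "wx": 0, "wy": 0, "wz": 0},
    {"hand": 46, "x": 0, "y": 0, "z": 0.9, "wx": 0, "wy": 0, "wz": 0},
    {"hand": 46, "x": 0, "y": 0, "z": 0.9, "wx": 0, "wy": 0, "wz": 0},
    {"hand": 46, "x": 0, "y": 0, "z": 0.9, "wx": 0, "wy": 0, "wz": 0},
    {"hand": 46, "x": 0, "y": 0, "z": 0.9, "wx": 0, "wy": 0, "wz": 0},
    {"hand": 46, "x": 0, "y": 0, "z": 0.9, "wx": 0, "wy": 0, "wz": 0},
    {"hand": 46, "x": 0, "y": 0, "z": 0.9, "wx": 0, "wy": 0, "wz": 0},
    {"hand": 46, "x": 0, "y": 0, "z": 0.9, "wx": 0, "wy": 0, "wz": 0},
    {"hand": 46, "x": 0, "y": 0, "z": 0.5, "wx": 0, "wy": 0, "wz": 0},
    {"hand": 46, "x": 0, "y": 0, "z": 0.4, "wx": 0, "wy": 0, "wz": 0},
    {"hand": 46, "x": 0, "y": 0, "z": 0.4, "wx": 0, "wy": 0, "wz": 0},
    {"hand": 46, "x": 0, "y": 0, "z": 0.2, "wx": 0, "wy": 0, "wz": 0},
    {"hand": 46, "x": 0, "y": 0, "z": 0, "wx": 0, "wy": 0, "wz": 0},
    {"hand": 46, "x": 0, "y": 0, "z": 0, "wx": 0, "wy": 0, "wz": 0},
  ],
)

```text
time_s: 46.5
position: [0.527, 0.0337, 0.0992]
tcp_rot: [[0.932, -0.363, 0.001], [-0.363, -0.932, -0.0], [0.001, -0.0, -1.0]]
force: [-0.1, -0.2, -1.0]
opening: 0.663
```

```bash
python3 - <<'E'
from h import *
go([.5256,.0331,.0900],-111.1)
c=cap("wrist","w23.png");held(c)
c=cap("scene");cv2.imwrite("pics/s6.png",cv2.resize(c["image"][80:340,200:480],None,fx=2.3,fy=2.3)[:,:,::-1])
E
```

```text
pos [0.527  0.0337 0.0992] t 46.5 F [-0.1 -0.2 -1. ] open 0.663
tool shift units [-0.04  0.04  0.37] rotvec [-0.01 -0.06 -0.2 ]
held n 14398 z pct [-0.0431 -0.0269 -0.0261 -0.0239]
xrange -0.002001957547526964 0.04999639490863815
edge x=0.0497 + -0.0012 y  -> -0.07 deg
```

View pics/s6.png

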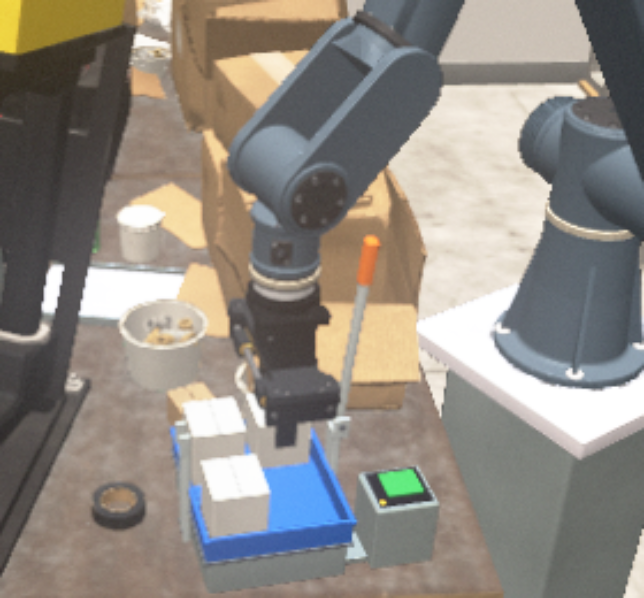

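View pics/w23.png

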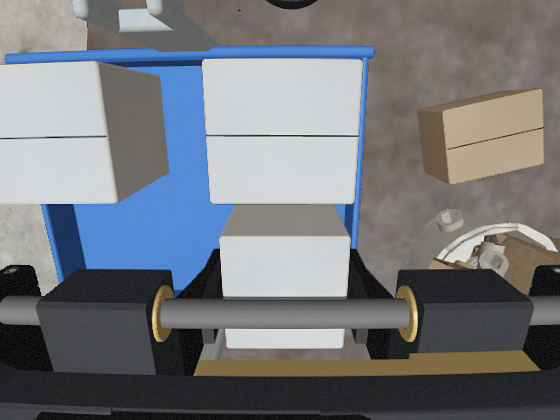

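Call:
move_arm(
  moves=[
    {"hand": 46, "x": -0.03, "y": 0.02, "z": 0.1, "wx": 0, "wy": 0, "wz": 0},
    {"hand": 46, "x": 0, "y": 0, "z": 0.1, "wx": 0, "wy": 0, "wz": 0},
    {"hand": 46, "x": 0, "y": 0, "z": 0.1, "wx": 0, "wy": 0, "wz": 0},
    {"hand": 46, "x": 0, "y": 0, "z": 0.07, "wx": 0, "wy": 0, "wz": 0},
    {"hand": 46, "x": 0, "y": 0, "z": 0, "wx": 0, "wy": 0, "wz": 0},
    {"hand": 64, "x": 0, "y": 0, "z": 0, "wx": 0, "wy": 0, "wz": 0},
    {"hand": 73, "x": 0, "y": 0, "z": 0, "wx": 0, "wy": 0, "wz": 0},
    {"hand": 73, "x": 0, "y": 0, "z": 0, "wx": 0, "wy": 0, "wz": 0},
    {"hand": 73, "x": 0, "y": 0, "z": -0.4, "wx": 0, "wy": 0, "wz": 0},
    {"hand": 73, "x": 0, "y": 0, "z": -0.8, "wx": 0, "wy": 0, "wz": 0},
    {"hand": 73, "x": 0, "y": 0, "z": -0.9, "wx": 0, "wy": 0, "wz": 0},
    {"hand": 73, "x": 0, "y": 0, "z": -0.9, "wx": 0, "wy": 0, "wz": 0},
    {"hand": 73, "x": 0, "y": 0, "z": -0.9, "wx": 0, "wy": 0, "wz": 0},
    {"hand": 73, "x": 0, "y": 0, "z": -0.9, "wx": 0, "wy": 0, "wz": 0},
    {"hand": 73, "x": 0, "y": 0, "z": -0.9, "wx": 0, "wy": 0, "wz": 0},
    {"hand": 73, "x": 0, "y": 0, "z": -0.9, "wx": 0, "wy": 0, "wz": 0},
    {"hand": 73, "x": 0, "y": 0, "z": -0.9, "wx": 0, "wy": 0, "wz": 0},
    {"hand": 73, "x": 0, "y": 0, "z": -0.9, "wx": 0, "wy": 0, "wz": 0},
    {"hand": 73, "x": 0, "y": 0, "z": -0.9, "wx": 0, "wy": 0, "wz": 0},
    {"hand": 73, "x": 0, "y": 0, "z": 0, "wx": 0, "wy": 0, "wz": 0},
  ],
)

```text
time_s: 48.6
position: [0.5275, 0.0333, 0.326]
tcp_rot: [[0.932, -0.363, 0.008], [-0.363, -0.932, -0.001], [0.008, -0.002, -1.0]]
force: [0.0, -0.1, 0.7]
opening: 0.84
```

```bash
python3 - <<'E'
from h import *
c=cap("wrist","w24.png");incartons(world(c))
go([.45,.0,.40],-111.1)
print(bot.read_state()["joint_positions"])
E
```

```text
tote carton n 3250 ztop 0.1241 [array([39.4, 52.4]), array([62.8, 57.2]), np.float64(89.1)]
tote carton n 3278 ztop 0.1241 [array([ 38.7, -49.7]), array([62.4, 56.7]), np.float64(89.7)]
tote carton n 2635 ztop 0.1161 [array([-34.6, -51.1]), array([58. , 59.6]), np.float64(89.6)]
pos [0.5264 0.0335 0.324 ] t 48.65 F [-1.  -0.  -0.5] open 0.84
tool shift units [-2.35  2.35 -3.05] rotvec [-0.05 -0.25 -0.2 ]
[-8.50963583e+00  1.62060250e+01  8.84309964e+01 -2.54794190e-03
  7.51108057e+01  1.02792435e+02]
```

View pics/w24.png

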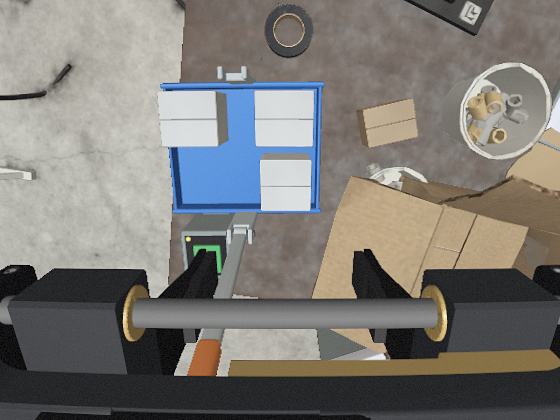

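All three cartons are in the tote at (39,52), (39,-50) and (-35,-51) mm, upright and square. Next is the bar: I'll shut the fingers and go round behind it, on the robot side.

Call:
move_arm(
  moves=[
    {"hand": 0, "x": 0, "y": 0, "z": -0.8, "wx": 0, "wy": 0, "wz": 0},
    {"hand": 0, "x": 0, "y": 0, "z": -0.9, "wx": 0, "wy": 0, "wz": 0},
    {"hand": 0, "x": 0, "y": 0, "z": -0.9, "wx": 0, "wy": 0, "wz": 0},
    {"hand": 0, "x": 0, "y": 0, "z": -0.9, "wx": 0, "wy": 0, "wz": 0},
    {"hand": 0, "x": 0, "y": 0, "z": -0.4, "wx": 0, "wy": 0, "wz": 0},
    {"hand": 0, "x": 0, "y": 0, "z": 0, "wx": 0, "wy": 0, "wz": 0},
  ],
)

```text
time_s: 49.25
position: [0.5259, 0.0335, 0.42]
tcp_rot: [[0.932, -0.363, 0.001], [-0.363, -0.932, -0.0], [0.001, -0.0, -1.0]]
force: [0.4, -0.8, 0.3]
opening: 0.378
```

```bash
python3 - <<'E'
from h import *
go([.4464,.1194,.42],-111.1)
c=cap("wrist","w25.png");W=world(c);im=c["image"].astype(int);r,g,b=im[...,0],im[...,1],im[...,2]
o=(r>g+70)&(r>b+100)&(W[...,2]>.2);P=W[o];print(len(P),np.round(np.median(P,0),3),np.round(tot(P).min(0),3),np.round(tot(P).max(0),3))
E
```

```text
pos [0.5259 0.0335 0.42  ] t 49.25 F [ 0.4 -0.8  0.3] open 0.378
tool shift units [-4.21 -2.05 -0.01] rotvec [-0.02 -0.08 -0.21]
12 [0.491 0.107 0.312] [-0.096  0.002  0.309] [-0.094  0.006  0.32 ]
```

Call:
move_arm(
  moves=[
    {"hand": 0, "x": -0.84, "y": -0.41, "z": 0, "wx": 0, "wy": 0, "wz": 0},
    {"hand": 0, "x": -0.84, "y": -0.41, "z": 0, "wx": 0, "wy": 0, "wz": 0},
    {"hand": 0, "x": -0.84, "y": -0.41, "z": 0, "wx": 0, "wy": 0, "wz": 0},
    {"hand": 0, "x": -0.84, "y": -0.41, "z": 0, "wx": 0, "wy": 0, "wz": 0},
    {"hand": 0, "x": -0.84, "y": -0.41, "z": 0, "wx": 0, "wy": 0, "wz": 0},
    {"hand": 0, "x": 0, "y": 0, "z": 0, "wx": 0, "wy": 0, "wz": 0},
    {"hand": 0, "x": 0, "y": 0, "z": 0, "wx": 0, "wy": 0, "wz": 0},
  ],
)

```text
time_s: 50.0
position: [0.4459, 0.1194, 0.4183]
tcp_rot: [[0.932, -0.363, -0.002], [-0.363, -0.932, -0.001], [-0.002, 0.001, -1.0]]
force: [0.0, 0.4, 0.1]
opening: 0.003
```

```bash
python3 - <<'E'
from h import *
go([.4464,.1194,.30],-111.1)
print(tot(np.array(bot.read_state()["position"])))
c=cap("wrist","w26.png");c=cap("scene");cv2.imwrite("pics/s7.png",cv2.resize(c["image"][80:340,200:480],None,fx=2.3,fy=2.3)[:,:,::-1])
E
```

```text
pos [0.4459 0.1194 0.4183] t 50.0 F [0.  0.4 0.1] open 0.003
tool shift units [ 0.02 -0.01  4.73] rotvec [ 0.07  0.09 -0.15]
[-1.40424071e-01 -1.18708634e-04  4.18347094e-01]
```

View pics/w26.png

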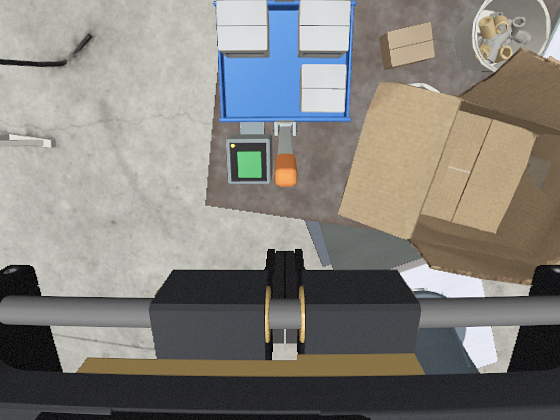

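View pics/s7.png

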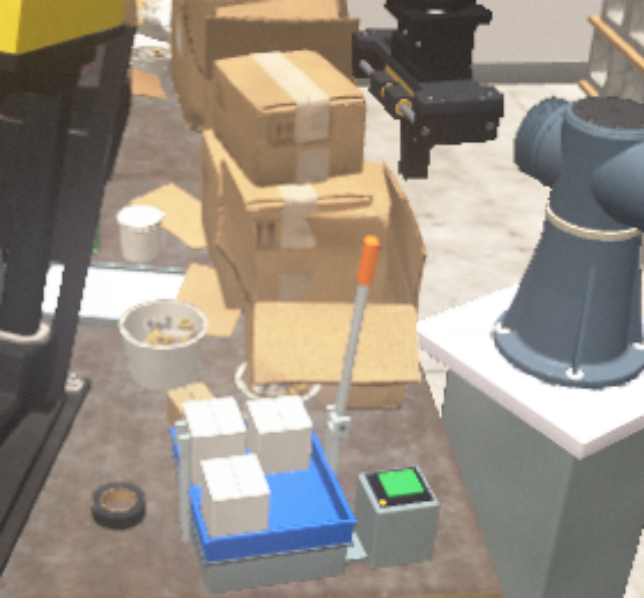

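Call:
move_arm(
  moves=[
    {"hand": 0, "x": 0, "y": 0, "z": 0.6, "wx": 0, "wy": 0, "wz": 0},
    {"hand": 0, "x": 0, "y": 0, "z": 0.9, "wx": 0, "wy": 0, "wz": 0},
    {"hand": 0, "x": 0, "y": 0, "z": 0.9, "wx": 0, "wy": 0, "wz": 0},
    {"hand": 0, "x": 0, "y": 0, "z": 0.9, "wx": 0, "wy": 0, "wz": 0},
    {"hand": 0, "x": 0, "y": 0, "z": 0.9, "wx": 0, "wy": 0, "wz": 0},
    {"hand": 0, "x": 0, "y": 0, "z": 0.5, "wx": 0, "wy": 0, "wz": 0},
    {"hand": 0, "x": 0.4, "y": 0, "z": 0, "wx": 0, "wy": 0, "wz": 0},
    {"hand": 0, "x": 0.4, "y": 0, "z": 0, "wx": 0, "wy": 0, "wz": 0},
    {"hand": 0, "x": 0.4, "y": 0, "z": 0, "wx": 0, "wy": 0, "wz": 0},
    {"hand": 0, "x": 0.4, "y": 0, "z": 0, "wx": 0, "wy": 0, "wz": 0},
    {"hand": 0, "x": 0.4, "y": 0, "z": 0.1, "wx": 0, "wy": 0, "wz": 0},
    {"hand": 0, "x": 0.4, "y": 0, "z": 0.1, "wx": 0, "wy": 0, "wz": 0},
    {"hand": 0, "x": 0.4, "y": 0, "z": 0.1, "wx": 0, "wy": 0, "wz": 0},
    {"hand": 0, "x": 0.4, "y": 0, "z": 0.1, "wx": 0, "wy": 0, "wz": 0},
    {"hand": 0, "x": 0, "y": 0, "z": 0, "wx": 0, "wy": 0, "wz": 0},
  ],
)

```text
time_s: 51.6
position: [0.5224, 0.0897, 0.2915]
tcp_rot: [[0.931, -0.364, 0.0], [-0.364, -0.931, -0.0], [0.001, 0.0, -1.0]]
force: [-1.0, 0.1, 0.1]
opening: 0.004
```

```bash
python3 - <<'E'
from h import *
print(tot(np.array(bot.read_state()["position"])))
c=cap("wrist","w27.png");c=cap("scene");cv2.imwrite("pics/s8.png",cv2.resize(c["image"][80:340,200:480],None,fx=2.3,fy=2.3)[:,:,::-1])
E
```

```text
[-0.05841749 -0.00031647  0.29150103]
```

View pics/s8.png

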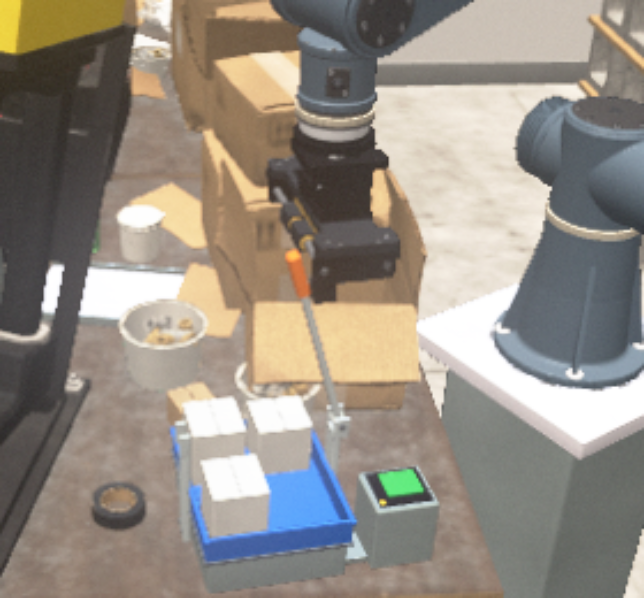

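View pics/w27.png

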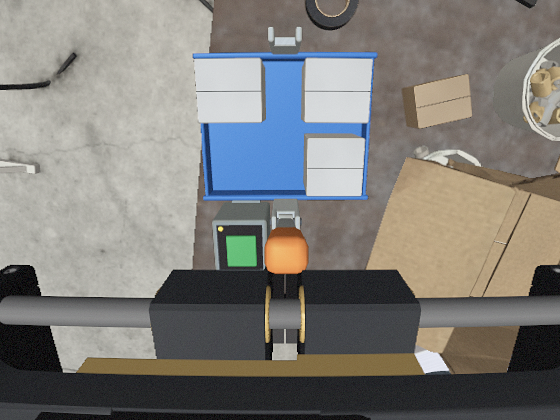

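Call:
move_arm(
  moves=[
    {"hand": 0, "x": 0.42, "y": 0, "z": 0.28, "wx": 0, "wy": 0, "wz": 0},
    {"hand": 0, "x": 0.42, "y": 0, "z": 0.3, "wx": 0, "wy": 0, "wz": 0},
    {"hand": 0, "x": 0.4, "y": 0, "z": 0.3, "wx": 0, "wy": 0, "wz": 0},
    {"hand": 0, "x": 0.38, "y": 0, "z": 0.34, "wx": 0, "wy": 0, "wz": 0},
    {"hand": 0, "x": 0.36, "y": 0, "z": 0.36, "wx": 0, "wy": 0, "wz": 0},
    {"hand": 0, "x": 0.33, "y": 0, "z": 0.36, "wx": 0, "wy": 0, "wz": 0},
    {"hand": 0, "x": 0.28, "y": 0, "z": 0.4, "wx": 0, "wy": 0, "wz": 0},
    {"hand": 0, "x": 0.24, "y": 0, "z": 0.42, "wx": 0, "wy": 0, "wz": 0},
    {"hand": 0, "x": 0.2, "y": 0, "z": 0.43, "wx": 0, "wy": 0, "wz": 0},
    {"hand": 0, "x": 0.15, "y": 0, "z": 0.44, "wx": 0, "wy": 0, "wz": 0},
    {"hand": 0, "x": 0.11, "y": 0, "z": 0.44, "wx": 0, "wy": 0, "wz": 0},
    {"hand": 0, "x": 0.08, "y": 0, "z": 0.44, "wx": 0, "wy": 0, "wz": 0},
    {"hand": 0, "x": 0, "y": 0, "z": 0.3, "wx": 0, "wy": 0, "wz": 0},
    {"hand": 0, "x": 0, "y": 0, "z": 0.3, "wx": 0, "wy": 0, "wz": 0},
    {"hand": 0, "x": 0, "y": 0, "z": 0.3, "wx": 0, "wy": 0, "wz": 0},
    {"hand": 0, "x": 0, "y": 0, "z": 0, "wx": 0, "wy": 0, "wz": 0},
  ],
)

```text
time_s: 53.3
position: [0.5984, 0.0599, 0.1556]
tcp_rot: [[0.932, -0.363, -0.003], [-0.363, -0.932, 0.0], [-0.003, 0.001, -1.0]]
force: [-0.1, -0.1, -0.5]
opening: 0.004
```

```bash
python3 - <<'E'
from h import *
print(tot(np.array(bot.read_state()["position"])))
c=cap("wrist","w28.png");c=cap("scene");cv2.imwrite("pics/s9.png",cv2.resize(c["image"][80:340,200:480],None,fx=2.3,fy=2.3)[:,:,::-1])
E
```

```text
[ 0.02324853 -0.00074779  0.15558677]
```

View pics/s9.png

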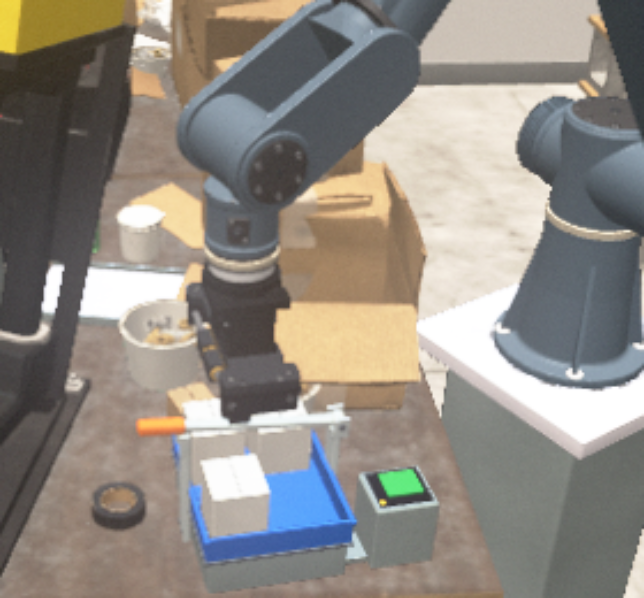

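View pics/w28.png

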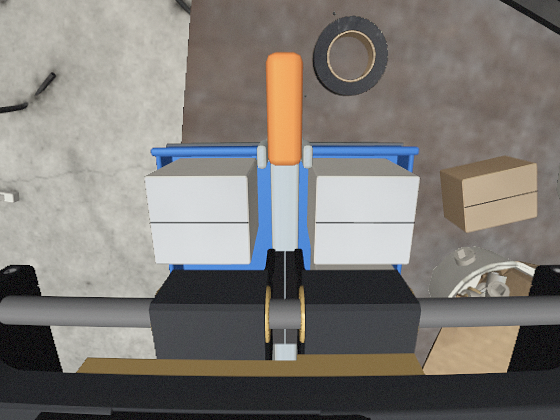

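Call:
move_arm(
  moves=[
    {"hand": 0, "x": 0, "y": 0, "z": 0.1, "wx": 0, "wy": 0, "wz": 0},
    {"hand": 0, "x": 0, "y": 0, "z": 0.1, "wx": 0, "wy": 0, "wz": 0},
    {"hand": 0, "x": 0, "y": 0, "z": 0.1, "wx": 0, "wy": 0, "wz": 0},
    {"hand": 0, "x": 0, "y": 0, "z": 0.1, "wx": 0, "wy": 0, "wz": 0},
    {"hand": 0, "x": 0, "y": 0, "z": 0, "wx": 0, "wy": 0, "wz": 0},
    {"hand": 0, "x": 0, "y": 0, "z": 0, "wx": 0, "wy": 0, "wz": 0},
  ],
)

```text
time_s: 54.0
position: [0.5992, 0.0598, 0.1466]
tcp_rot: [[0.932, -0.363, -0.001], [-0.363, -0.932, 0.0], [-0.001, 0.0, -1.0]]
force: [0.2, 0.1, -0.9]
opening: 0.008
```

Call:
move_arm(
  moves=[
    {"hand": 0, "x": 0, "y": 0, "z": 0.05, "wx": 0, "wy": 0, "wz": 0},
    {"hand": 0, "x": 0, "y": 0, "z": 0.05, "wx": 0, "wy": 0, "wz": 0},
    {"hand": 0, "x": 0, "y": 0, "z": 0.05, "wx": 0, "wy": 0, "wz": 0},
    {"hand": 0, "x": 0, "y": 0, "z": 0, "wx": 0, "wy": 0, "wz": 0},
    {"hand": 0, "x": 0, "y": 0, "z": 0, "wx": 0, "wy": 0, "wz": 0},
  ],
)

```text
time_s: 54.5
position: [0.5995, 0.0597, 0.1434]
tcp_rot: [[0.932, -0.363, 0.0], [-0.363, -0.932, -0.0], [0.0, -0.0, -1.0]]
force: [-1.2, 0.4, 3.2]
opening: 0.001
```

```bash
python3 - <<'E'
from h import *
c=cap("wrist","w29.png");W=world(c);T=tot(W)
im=c["image"].astype(int);r,g,b=im[...,0],im[...,1],im[...,2]
o=(r>g+70)&(r>b+100)&(W[...,2]>.08);P=T[o];print(len(P),np.round(np.percentile(P,[5,50,95],axis=0),4))
for v in(90,120,150,175,200,230):print(v,np.round(T[v,285],4))
print(bot.read_state()["force"])
E
```

```text
1594 [[ 0.0838 -0.0073  0.1423]
 [ 0.1066 -0.0041  0.1443]
 [ 0.1291  0.0071  0.1458]]
90 [ 0.1154 -0.0005  0.1451]
120 [ 0.1021 -0.0005  0.1448]
150 [ 0.0881 -0.0004  0.1438]
175 [ 0.0756 -0.0004  0.1421]
200 [ 0.0629 -0.0004  0.1425]
230 [ 0.0462 -0.0003  0.141 ]
[-0.42892929  0.14050992  4.50639789]
```

Call:
move_arm(
  moves=[
    {"hand": 0, "x": 0, "y": 0, "z": 0.05, "wx": 0, "wy": 0, "wz": 0},
    {"hand": 0, "x": 0, "y": 0, "z": 0.05, "wx": 0, "wy": 0, "wz": 0},
    {"hand": 0, "x": 0, "y": 0, "z": 0, "wx": 0, "wy": 0, "wz": 0},
    {"hand": 0, "x": 0, "y": 0, "z": 0, "wx": 0, "wy": 0, "wz": 0},
  ],
)

```text
time_s: 54.95
position: [0.5996, 0.0597, 0.1432]
tcp_rot: [[0.932, -0.363, 0.001], [-0.363, -0.932, -0.0], [0.001, -0.0, -1.0]]
force: [-4.7, -0.5, 15.3]
opening: 0.005
```

Call:
move_arm(
  moves=[
    {"hand": 0, "x": 0, "y": 0, "z": -0.4, "wx": 0, "wy": 0, "wz": 0},
    {"hand": 0, "x": 0, "y": 0, "z": -0.8, "wx": 0, "wy": 0, "wz": 0},
    {"hand": 0, "x": 0, "y": 0, "z": -0.9, "wx": 0, "wy": 0, "wz": 0},
    {"hand": 0, "x": 0, "y": 0, "z": -0.9, "wx": 0, "wy": 0, "wz": 0},
    {"hand": 0, "x": 0, "y": 0, "z": -0.9, "wx": 0, "wy": 0, "wz": 0},
    {"hand": 0, "x": -0.9, "y": -0.29, "z": -0.2, "wx": 0, "wy": 0, "wz": 0},
    {"hand": 0, "x": -0.9, "y": -0.29, "z": 0, "wx": 0, "wy": 0, "wz": 0},
    {"hand": 0, "x": -0.9, "y": -0.29, "z": 0, "wx": 0, "wy": 0, "wz": 0},
    {"hand": 0, "x": -0.9, "y": -0.29, "z": 0, "wx": 0, "wy": 0, "wz": 0},
    {"hand": 0, "x": -0.9, "y": -0.29, "z": 0, "wx": 0, "wy": 0, "wz": 0},
    {"hand": 0, "x": -0.9, "y": -0.29, "z": 0, "wx": 0, "wy": 0, "wz": 0},
    {"hand": 0, "x": -0.9, "y": -0.29, "z": 0, "wx": 0, "wy": 0, "wz": 0},
    {"hand": 0, "x": 0, "y": 0, "z": 0, "wx": 0, "wy": 0, "wz": 0},
    {"hand": 0, "x": 0, "y": 0, "z": 0, "wx": 0, "wy": 0, "wz": 0},
  ],
)

```text
time_s: 56.35
position: [0.4715, 0.1644, 0.2431]
tcp_rot: [[0.932, -0.362, 0.001], [-0.362, -0.932, -0.0], [0.001, -0.0, -1.0]]
force: [0.7, 0.1, 0.2]
opening: 0.007
```

```bash
python3 - <<'E'
from h import *
go([.465,.169,.1],-111.1)
c=cap("wrist","w30.png");W=world(c);T=tot(W);incartons(W)
im=c["image"].astype(int);r,g,b=im[...,0],im[...,1],im[...,2]
o=(r>g+70)&(r>b+100)&(W[...,2]>.08);P=T[o];print(len(P),np.round(np.percentile(P,[5,50,95],axis=0),4))
o=(g>r+60)&(g>b+40)&(W[...,2]>.05)&(W[...,1]>.1);P=W[o];print("key",len(P),np.round(np.median(P,0),4),cv2.minAreaRect((P[:,:2]*1000).astype(np.float32)))
E
```

```text
pos [0.4715 0.1644 0.2431] t 56.35 F [0.7 0.1 0.2] open 0.007
tool shift units [-0.32 -0.08  5.72] rotvec [-0.01 -0.06 -0.15]
tote carton n 2263 ztop 0.1242 [array([19.3, 52.6]), array([61.9, 18.4]), np.float64(89.8)]
tote carton n 2380 ztop 0.1242 [array([ 19.8, -49.5]), array([62.7, 21.1]), np.float64(89.9)]
tote carton n 5325 ztop 0.1162 [array([-34.8, -50.8]), array([60., 59.]), np.float64(0.1)]Traceback (most recent call last):
  File "<stdin>", line 5, in <module>
    return _quantile_unchecked(
        a, q, axis, out, overwrite_input, method, keepdims, weights)
    return _ureduce(a,
                    func=_quantile_ureduce_func,
    ...<5 lines>...
                    overwrite_input=overwrite_input,
                    method=method)
    r = func(a, **kwargs)
    result = _quantile(arr,
                       quantiles=q,
    ...<2 lines>...
                       out=out,
                       weights=wgt)
    slices_having_nans = np.isnan(arr[-1, ...])
                                  ~~~^^^^^^^^^
IndexError: index -1 is out of bounds for axis 0 with size 0
```

View pics/w30.png

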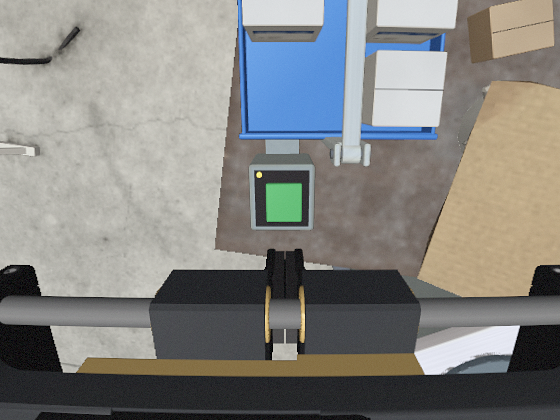

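```bash
python3 - <<'E'
from h import *
c=cap("scene");W=world(c);T=tot(W);cv2.imwrite("pics/s10.png",cv2.resize(c["image"][200:350,230:430],None,fx=3.5,fy=3.5)[:,:,::-1])
im=c["image"].astype(int);r,g,b=im[...,0],im[...,1],im[...,2]
o=(r>g+70)&(r>b+90)&(W[...,2]>.08)&(abs(T[...,1])<.05)&(T[...,0]>0);P=T[o];print(len(P),np.round(np.percentile(P,[5,50,95],axis=0),4))
c=cap("wrist");W=world(c);T=tot(W)
for v in range(10,160,15):
    row=T[v,335:375];q=row[(row[:,2]>.125)&(row[:,2]<.16)];print(v,np.round(np.median(q,0),4) if len(q) else None)
im=c["image"].astype(int);r,g,b=im[...,0],im[...,1],im[...,2]
o=(g>r+60)&(g>b+40)&(W[...,2]>.05)&(W[...,1]>.1);P=W[o];print("key",len(P),np.round(np.median(P,0),4),cv2.minAreaRect((P[:,:2]*1000).astype(np.float32)))
E
```

```text
54 [[ 0.0905 -0.0007  0.1368]
 [ 0.1106  0.0066  0.1426]
 [ 0.1283  0.01    0.1456]]
10 [0.018  0.     0.1419]
25 [0.0082 0.0003 0.1419]
40 [-0.0018  0.0003  0.142 ]
55 [-0.0119  0.0003  0.142 ]
70 [-0.0222  0.0008  0.142 ]
85 [-0.0327  0.0005  0.1422]
100 [-0.0434  0.0005  0.1421]
115 [-0.0544  0.0002  0.1421]
130 [-0.0656  0.0005  0.1419]
145 [-0.077  -0.0013  0.1422]
key 1387 [0.4657 0.1683 0.087 ] ((464.8946838378906, 168.57212829589844), (35.2237663269043, 39.51180648803711), 68.82308959960938)
```

View pics/s10.png

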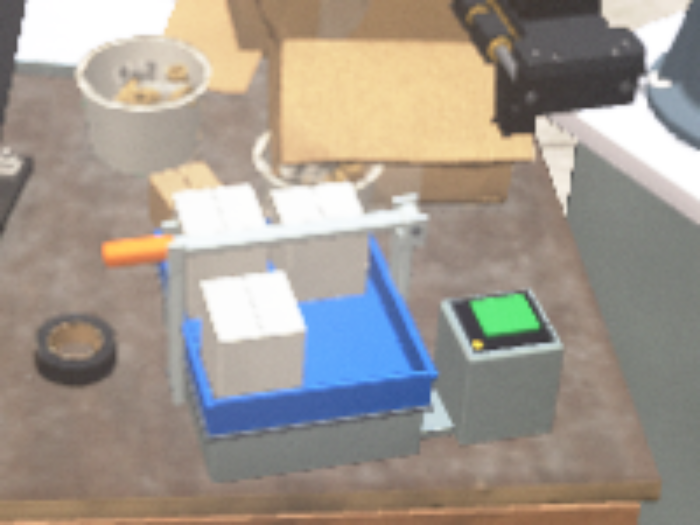

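The bar is level: its top reads z = 0.142 m along its whole length, and it sits in the catch. Now the key.

Call:
move_arm(
  moves=[
    {"hand": 0, "x": -0.29, "y": -0.06, "z": 0.4, "wx": 0, "wy": 0, "wz": 0},
    {"hand": 0, "x": 0, "y": 0, "z": 0.9, "wx": 0, "wy": 0, "wz": 0},
    {"hand": 0, "x": 0, "y": 0, "z": 0.9, "wx": 0, "wy": 0, "wz": 0},
    {"hand": 0, "x": 0, "y": 0, "z": 0.9, "wx": 0, "wy": 0, "wz": 0},
    {"hand": 0, "x": 0, "y": 0, "z": 0.9, "wx": 0, "wy": 0, "wz": 0},
    {"hand": 0, "x": 0, "y": 0, "z": 0.9, "wx": 0, "wy": 0, "wz": 0},
    {"hand": 0, "x": 0, "y": 0, "z": 0.6, "wx": 0, "wy": 0, "wz": 0},
    {"hand": 0, "x": 0, "y": 0, "z": 0.3, "wx": 0, "wy": 0, "wz": 0},
    {"hand": 0, "x": 0, "y": 0, "z": 0, "wx": 0, "wy": 0, "wz": 0},
    {"hand": 0, "x": 0, "y": 0, "z": 0, "wx": 0, "wy": 0, "wz": 0},
  ],
)

```text
time_s: 57.5
position: [0.4653, 0.1683, 0.0982]
tcp_rot: [[0.932, -0.364, 0.0], [-0.364, -0.932, 0.0], [0.0, -0.0, -1.0]]
force: [0.7, -0.4, -0.3]
opening: 0.006
```

```bash
python3 - <<'E'
from h import *
go([.465,.1687,.088],-111.1)
E
```

```text
pos [0.4653 0.1683 0.0982] t 57.5 F [ 0.7 -0.4 -0.3] open 0.006
tool shift units [-0.02 -0.01  0.41] rotvec [-0.01 -0.02 -0.22]
```

Call:
move_arm(
  moves=[
    {"hand": 0, "x": 0, "y": 0, "z": 0.2, "wx": 0, "wy": 0, "wz": 0},
    {"hand": 0, "x": 0, "y": 0, "z": 0.1, "wx": 0, "wy": 0, "wz": 0},
    {"hand": 0, "x": 0, "y": 0, "z": 0.1, "wx": 0, "wy": 0, "wz": 0},
    {"hand": 0, "x": 0, "y": 0, "z": 0.05, "wx": 0, "wy": 0, "wz": 0},
    {"hand": 0, "x": 0, "y": 0, "z": 0, "wx": 0, "wy": 0, "wz": 0},
    {"hand": 0, "x": 0, "y": 0, "z": 0, "wx": 0, "wy": 0, "wz": 0},
  ],
)

```text
time_s: 58.1
position: [0.4652, 0.1683, 0.0871]
tcp_rot: [[0.932, -0.363, 0.001], [-0.363, -0.932, 0.0], [0.001, -0.0, -1.0]]
force: [-0.4, -0.6, 2.7]
opening: 0.008
```

Call:
move_arm(
  moves=[
    {"hand": 0, "x": 0, "y": 0, "z": 0.05, "wx": 0, "wy": 0, "wz": 0},
    {"hand": 0, "x": 0, "y": 0, "z": 0.05, "wx": 0, "wy": 0, "wz": 0},
    {"hand": 0, "x": 0, "y": 0, "z": 0, "wx": 0, "wy": 0, "wz": 0},
    {"hand": 0, "x": 0, "y": 0, "z": 0, "wx": 0, "wy": 0, "wz": 0},
    {"hand": 0, "x": 0, "y": 0, "z": 0, "wx": 0, "wy": 0, "wz": 0},
  ],
)

```text
time_s: 58.6
position: [0.4652, 0.1683, 0.0863]
tcp_rot: [[0.932, -0.363, 0.002], [-0.363, -0.932, 0.0], [0.001, -0.001, -1.0]]
force: [-3.3, -0.1, 17.8]
opening: 0.008
```

Call:
move_arm(
  moves=[
    {"hand": 0, "x": 0, "y": 0, "z": 0, "wx": 0, "wy": 0, "wz": 0},
    {"hand": 0, "x": 0, "y": 0, "z": 0, "wx": 0, "wy": 0, "wz": 0},
    {"hand": 0, "x": 0, "y": 0, "z": 0, "wx": 0, "wy": 0, "wz": 0},
    {"hand": 0, "x": 0, "y": 0, "z": 0, "wx": 0, "wy": 0, "wz": 0},
  ],
)

```text
time_s: 59.0
position: [0.4652, 0.1683, 0.0863]
tcp_rot: [[0.932, -0.363, 0.002], [-0.363, -0.932, 0.0], [0.001, -0.001, -1.0]]
force: [-4.1, -0.4, 18.5]
opening: 0.008
```

Call:
move_arm(
  moves=[
    {"hand": 0, "x": 0, "y": 0, "z": -0.4, "wx": 0, "wy": 0, "wz": 0},
    {"hand": 0, "x": 0, "y": 0, "z": -0.8, "wx": 0, "wy": 0, "wz": 0},
    {"hand": 0, "x": 0, "y": 0, "z": -0.9, "wx": 0, "wy": 0, "wz": 0},
    {"hand": 0, "x": 0, "y": 0, "z": -0.9, "wx": 0, "wy": 0, "wz": 0},
    {"hand": 0, "x": 0, "y": 0, "z": -0.9, "wx": 0, "wy": 0, "wz": 0},
    {"hand": 0, "x": 0, "y": 0, "z": -0.9, "wx": 0, "wy": 0, "wz": 0},
    {"hand": 0, "x": 0, "y": 0, "z": -0.9, "wx": 0, "wy": 0, "wz": 0},
    {"hand": 0, "x": 0, "y": 0, "z": -0.9, "wx": 0, "wy": 0, "wz": 0},
    {"hand": 0, "x": 0, "y": 0, "z": -0.9, "wx": 0, "wy": 0, "wz": 0},
    {"hand": 0, "x": 0, "y": 0, "z": -0.9, "wx": 0, "wy": 0, "wz": 0},
    {"hand": 0, "x": 0, "y": 0, "z": 0, "wx": 0, "wy": 0, "wz": 0},
    {"hand": 0, "x": 0, "y": 0, "z": 0, "wx": 0, "wy": 0, "wz": 0},
  ],
)

```text
time_s: 60.2
position: [0.4646, 0.1682, 0.294]
tcp_rot: [[0.932, -0.363, -0.0], [-0.363, -0.932, -0.0], [-0.0, 0.0, -1.0]]
force: [-0.1, 0.7, -0.4]
opening: 0.004
```

```bash
python3 - <<'E'
from h import *
c=cap("wrist","w31.png");W=world(c);incartons(W)
c=cap("scene");cv2.imwrite("pics/s11.png",cv2.resize(c["image"][150:350,180:430],None,fx=3,fy=3)[:,:,::-1])
s=bot.read_state();print(s["time_s"],s["force"],s["qvel"].max())
c=cap("top");W=world(c);cartons(W);o=np.load("/tmp/top0.npz")["W"]
for n,u,v in(("brown",250,195),("tape",226,142),("pot",387,250),("can",410,232)):print(n,np.round(W[v,u]-o[v,u],4))
E
```

```text
tote carton n 2111 ztop 0.1242 [array([22.3, 52.6]), array([61.3, 24.6]), np.float64(89.9)]
tote carton n 2192 ztop 0.1242 [array([ 22.6, -49.1]), array([26.3, 62.5]), np.float64(0.2)]
tote carton n 3923 ztop 0.1162 [array([-34.8, -51. ]), array([58.9, 59.7]), np.float64(89.7)]
60.3 [-0.03392402 -1.29947834  0.99167552] 0.3763584751601841
px [376 241  22  21] n 281 ztop 0.0694 rect [array([ 374. , -536.2]), array([51.3, 64.6]), np.float64(40.1)]
brown [-0.0002 -0.0003  0.0037]
tape [ 0.0004  0.0003 -0.0022]
pot [-0.0001 -0.0003 -0.0013]
can [-0.     -0.0001 -0.0005]
```

View pics/s11.png

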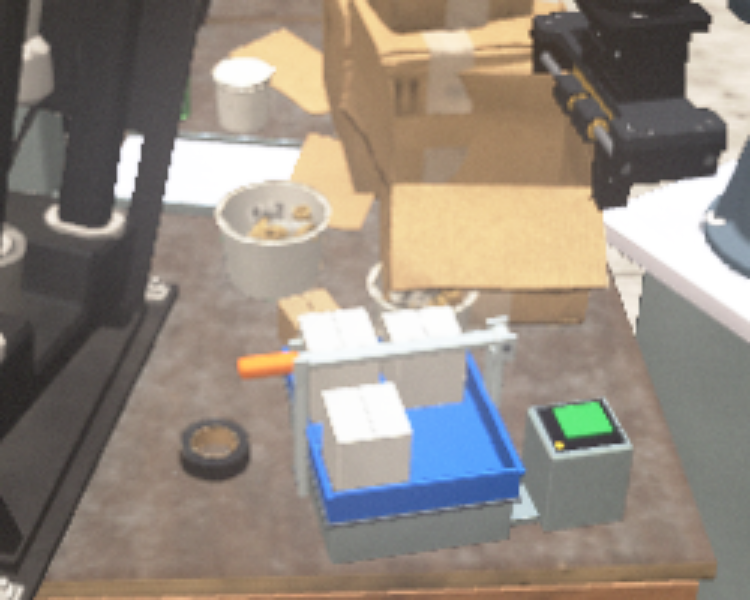

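View pics/w31.png

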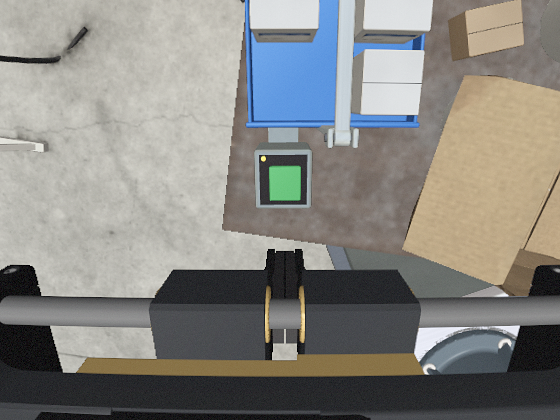

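The last pictures show the three cartons upright in the tote, the bar level in its catch, the tray empty and the gripper clear of everything. I'm handing in.

```bash
python3 -c "
from rig import order
print(order.hand_in())"
```

```text
the job is handed in; nothing more can be done
None
```

The job is done and handed in at about 60 s of the 210 s allowed. The hand-in gave no verdict.

- **Cartons:** all three stand upright and square in the tote at about (39, 52), (39, -50) and (-35, -51) mm from its centre. The tops read 124, 124 and 116 mm, about 2 mm under what the given floor and carton heights make, which is within calibration. The near carton was knocked aside while the arm was over it, so I measured it again before gripping. It was then held about 7° off the jaws, and I corrected that when setting it down.
- **Bar:** I pushed it over with shut fingers and pressed it down to a hard stop at about 15 N. Its top then read a level 142 mm along the part in view, with the grip over the far catch.
- **Key:** I pressed it after the bar was down, at about 18 N for roughly half a second or more. The indicator looked the same before and after, so only the force and time show that it registered.
- **Other things:** points on the brown carton, tape roll, white pot and spray can read within 4 mm of their starting values, so none had moved. The catch tray is empty and the gripper was clear of everything at hand-in.

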